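# Lever a shaker's clamp bolt tight with a flipped hex key

### The job

The clamp bolt in the middle of the lab shaker is only finger-tight and very stiff. Take the big L-shaped hex key out of its tool block, flip it so that its short arm goes fully down into the bolt's socket, and use the long arm as the lever to turn the bolt clockwise (seen from above) until it stops dead. Let go and leave the key standing in the bolt, and do not knock over or shift the beakers, the bottle or the tape roll.

Things in the scene. Friction and masses are not known exactly. Their poses are not given: they have to be found in the camera images.
- key_grip (a point): plain steel L-shaped hex key, 17 mm across flats, about 0.4 kg; starts standing in the tool block, long arm straight down, short arm level on top and pointing roughly away from the robot. This point: on the long arm's centre line, 45 mm from the bend (about the centre of mass). Axes: z along the long arm towards the bend, x along the short arm from bend to tip
- key_bend (a point): point where the centre lines of the key's arms meet; axes as key_grip. On the centre lines the long arm is 165 mm and the short arm 60 mm from here. Two flats of both arms face +-y, parallel to the plane of the L. In use x points straight down and the long arm lies level
- key_tip (a point): centre of the end face of the key's short arm, 60 mm from the bend; axes as key_grip. The last 5 mm of the short arm taper from 17 to 12 mm
- block: fixed grey plastic tool block, 80 x 80 x 75 mm high, origin at the centre of its underside. The key stands in a 21.5 mm square hole in the middle of its top, 63 mm deep, a loose fit
- shaker: fixed orbital shaker: white body, aluminium platform 260 x 260 mm, its top 64 mm above the table; four glass dishes of 86 mm diameter on it reach 78 mm; a steel strap across the middle (along y) has its top at 70 mm. Origin at the centre of the underside, the bolt stands on the strap directly above it
- socket (a point): centre of the mouth of the bolt's hex socket, 100 mm above the table; z up, x to a socket corner and to the flange's pointer rib; turns with the bolt. Socket 18 mm across flats, 24 mm deep, open upwards; around it a 38 mm hex head on a 54 mm flange. The seated key's long arm points along one of the six corner directions, about 4 degrees of play each way
- bolt (a joint): angle of the clamp bolt (rad), grows clockwise seen from above (tightening); hard stop at 1.5, where the pointer rib meets the dark rib on the strap. Stiff: about 1.4 N m of friction, i.e. 10 N at 140 mm from its axis; stays where it is left. At 0 the x axis of socket is parallel to that of shaker
- beaker_a: bystander: loose empty glass beaker, 90 mm diameter, 120 mm high, origin at the centre of its underside
- beaker_b: bystander: loose empty glass beaker, 80 mm diameter, 105 mm high, origin at the centre of its underside
- reagent: bystander: loose amber glass bottle, 72 mm diameter, 150 mm high, origin at the centre of its underside
- tape: bystander: loose roll of tape lying flat, 90 mm diameter, 20 mm high, origin at the centre of its underside
Things that resemble listed ones, but are neither listed nor needed, are in the scene too. What is meant by the part that bears key_grip is not yellow, and is the smaller of those in its own colour.

How it is judged:
By the outcome, as a careful person would: the job done as asked, in the order asked, and still so for the second after the job is handed in, with the robot touching nothing.
It also fails if it takes over 67 s, if anything falls off the work surface, if the arm or the gripper's body presses on something with over 40 N, if the wrist force passes 120 N, or if a joint passes its speed limit or range.

### The arm

A 6-joint arm with a two-finger parallel gripper is mounted at the origin on the work surface. World frame = base frame: x ahead of the robot, y to its left, z up, the work surface at z = 0. Lengths are in m, angles in rad, forces in N, time in s.
With the tool pointing down it reaches from about 0.35 to 0.775 m from the base axis. Payload 7.3 kg.
Tool frame: the origin (TCP) lies on the mounting face of the last link; the fingertips stand manip.tcp_to_tips ahead of it and the grasp point (between the pads) lies 159 mm ahead of it (manip.tcp_to_tips is the distance from the TCP to the fingertips, in m); z points along the fingers, y is the line along which they close (so a half turn about z gives the same grasp; the last joint's range is limited). The gripper opens to 92 mm and grips with 3 to 60 N. Pads are 19 mm wide; open, the fingers measure 130 mm over their backs; the gripper's body (75 mm by 190 mm) begins 47 mm behind the grasp point.
Start: joints at [-1.353, 0.342, 1.524, -0, 1.275, -0.146], TCP at [0.187, -0.491, 0.405] pointing down, gripper open.
Joint ranges: [-2.53, 2.53], [-0.77, 2.02], [0.04, 2.7], [-1, 4.14], [0.28, 2.66], [-3.11, 3.11]. Speed limits (rad/s): [2.57, 2.57, 3.14, 3.14, 3.14, 3.14].

### API

Orientations are given as a rotation vector (axis times angle).
In Python, from bench import observe, cams, ticket, manip gives the robot as it stands.
- The arm moves only by the tool apply_moves, never from a script. Its argument "commands" is a list of rows, each an object of numbers: "tx", "ty", "tz": the shift along the world's x, y, z in cm; "rx", "ry", "rz": the turn, a rotation vector about the world's x, y, z in rad. In form: [{"tx": .., "ty": .., "tz": .., "rx": .., "ry": .., "rz": ..}, ...]. A call has exactly 8 rows; each row shifts and turns the commanded pose from where the row before left it; what a row does not reach is not made up. A row lasts 1/12 s, in which the tool goes at most 41.7 mm and 7.16 degrees, less where a joint would pass 70% of its speed; a pose out of reach is approached as far as the arm can. A call is refused whole if a number of a shift passes 4.17 or a number of a turn 0.125, either way. A call with a gripper value outside its range is refused whole. "grip" is the finger opening in cm, from 0 to 9.18, set as the call begins (left out, the last holds). The fingers move at their own pace and stop on an object; "force" is the grip in N (left out, the last holds). Time passes only in rows, so rows that do not move let the fingers close, or fill a call up. It gives the time, the measured TCP pose, the force, the opening and the grip force at its end, in the units of the state.
- observe(): the state, without advancing time (a new reading comes with each control period).
- cams.read_camera(name): name is "scene" or "top"; returns a dict with "img" (400x640x3 uint8, red, green, blue), "range_z" (400x640 float32, m along the optical axis (not along the pixel's ray), 0 where there is no reading), "intrinsics" (3x3 intrinsics, pixels), "k1" (the pictures are not rectified: a ray, as slopes to the right and down, at radius r is drawn at 1 + k1 r^2 times it, then the intrinsics apply), "R" (3x3) and "t" (3): a world point X has camera coordinates R X + t. Camera axes: x right, y down, z forward; pixel columns grow to the right and rows downward; lengths in m; the calibration is good to about 2 mm. A picture is of the moment at which its call begins.
- ticket.job_done(): hands the job in; it is judged then, once.
Trained networks look in the newest picture that a camera, given by its name, has taken for a name from the list of things; names that differ only in an ending like _2 or _b are one class to them, and where a whole thing is asked for, a point or a joint stands for the part that bears it (a point fixed in the world has none). Each returns a list of dicts, best first, with "score" (0 to 1); they miss things now and then, are a little off and sometimes report something else, mostly with a low value. They report only what shows in the picture. A call takes as long as a camera call. They do not tell look-alikes from the thing itself.
- cams.find_in(name, camera): "bbox" ([left, top, right, bottom] in pixels, round what is visible of it).
- cams.silhouettes(name, camera): "pixels" (400x640 bool, what is visible of it) and "bbox" ([left, top, right, bottom] in pixels, round what is visible of it).
- cams.landmark_of(name, camera): "uv" ([column, row] in pixels: a listed point, or the origin of a listed thing).
The state is a dict: "t": time; "qpos": joint angles; "dq": joint speeds; "joint_efforts": joint torques, N m; "tool_pos": TCP position; "tool_rot": TCP orientation; "wrist_force": force on the tool from outside, world axes, zero at the start; "torque": the same for the moment, N m; "gripper_width": finger opening in m; "grasp_force": force on a finger pad.
Only numpy, scipy, OpenCV 4.12 (cv2) and the standard library are available. Lean on these libraries where they do the work, as an engineer would, in place of code of your own. Each camera call takes 0.05 s, during which the arm holds its last target. There are 200 camera calls.

## Working session

There is one attempt and no reset: what is moved stays moved. The work goes in short steps, Python scripts to look and compute and a tool call to move; the robot and the scene stay as the last step left them, time stands still between calls to the robot, and variables do not carry over. Pictures are saved under pics/ and viewed, at most 10 in all, crops included, and the job is handed in when it is done.

Besides the shell and the picture viewer there is one more tool, called as name(argument=value, ...), one argument or row to a line, values as JSON. apply_moves: Moves the arm, as the interface text tells. Its arguments: {"type":"object","properties":{"commands":{"type":"array","items":{"type":"object","properties":{"tx":{"type":"number"},"ty":{"type":"number"},"tz":{"type":"number"},"rx":{"type":"number"},"ry":{"type":"number"},"rz":{"type":"number"}}}},"grip":{"type":"number"},"force":{"type":"number"}},"required":["commands"]}

```bash
mkdir -p pics; ls; cat > h.py <<'E'
import numpy as np, cv2
from bench import observe, cams, ticket, manip
def pix2ray(c,uv):
    K=c["intrinsics"]; d=np.array([c["k1"],0,0,0,0.])
    p=cv2.undistortPoints(np.array(uv,float).reshape(-1,1,2),K,d).reshape(-1,2)
    return p
def world(c,uv,z=None,rz=None):
    "intersect pixels with height z or use depth rz"
    p=pix2ray(c,uv); R,t=c["R"],c["t"]; C=-R.T@t
    d=np.c_[p,np.ones(len(p))]@R
    s=(z-C[2])/d[:,2] if rz is None else np.asarray(rz)
    return C+d*np.reshape(s,(-1,1))
def cloud(c,mask):
    v,u=np.nonzero(mask&(c["range_z"]>0))
    return world(c,np.c_[u,v],rz=c["range_z"][v,u]),np.c_[u,v]
def proj(c,X):
    Y=np.atleast_2d(X)@c["R"].T+c["t"]; p=Y[:,:2]/Y[:,2:]
    p=p*(1+c["k1"]*(p**2).sum(1,keepdims=True)); K=c["intrinsics"]
    return p@K[:2,:2].T+K[:2,2]
E
python3 - <<'E'
from h import *
for n in ("scene","top"):
    c=cams.read_camera(n); cv2.imwrite(f"pics/{n}0.png",c["img"][:,:,::-1])
    print(n,c["intrinsics"][0],c["k1"],-c["R"].T@c["t"])
    for k in ("key_grip","block","shaker","beaker_a","reagent","tape"):
        print(k,[(np.round(o["bbox"]).tolist(),round(o["score"],2)) for o in cams.find_in(k,n)])
    for k in ("key_grip","key_bend","key_tip","socket"):
        print(k,[(np.round(o["uv"]).tolist(),round(o["score"],2)) for o in cams.landmark_of(k,n)])
print(observe(),manip.tcp_to_tips)
E
```

```text
pics
scene [381.38830646   0.         324.20091024] 0.01868814425887219 [ 1.04083392 -0.73302298  0.80068898]
key_grip [([236.0, 211.0, 295.0, 260.0], 0.68), ([336.0, 293.0, 389.0, 357.0], 0.62), ([294.0, 229.0, 304.0, 261.0], 0.5)]
block [([282.0, 250.0, 320.0, 299.0], 0.68)]
shaker [([319.0, 164.0, 425.0, 238.0], 0.82)]
beaker_a [([369.0, 134.0, 391.0, 157.0], 0.87), ([153.0, 253.0, 202.0, 315.0], 0.72)]
reagent [([394.0, 230.0, 426.0, 286.0], 0.85), ([285.0, 250.0, 318.0, 297.0], 0.28)]
tape [([176.0, 346.0, 222.0, 392.0], 0.96)]
key_grip [([358.0, 334.0], 0.97), ([260.0, 245.0], 0.73), ([299.0, 245.0], 0.69)]
key_bend [([366.0, 350.0], 0.86), ([269.0, 254.0], 0.84), ([301.0, 231.0], 0.72)]
key_tip [([391.0, 345.0], 0.9), ([292.0, 243.0], 0.78), ([301.0, 247.0], 0.72)]
socket []
top [484.8991495    0.         324.29209064] -0.08940060099883122 [ 0.39506192 -0.01379542  1.55045582]
key_grip [([388.0, 159.0, 414.0, 182.0], 0.75), ([380.0, 93.0, 410.0, 143.0], 0.64), ([360.0, 212.0, 392.0, 291.0], 0.59), ([149.0, 230.0, 188.0, 259.0], 0.48)]
block [([371.0, 162.0, 409.0, 199.0], 0.81
[... 546 characters left out ...]
, 'qpos': array([-1.35304145e+00,  3.41987617e-01,  1.52406724e+00,  2.54631711e-05,
        1.27536924e+00, -1.46017656e-01]), 'dq': array([-1.55028391e-03,  1.75795257e-03, -1.38741492e-04,  3.99661479e-05,
       -5.23593733e-04,  2.56184116e-04]), 'joint_efforts': array([ 2.12909050e-03, -4.31137311e+01, -2.44478863e+01,  7.20968633e-02,
        4.83696756e-02,  2.88946808e-06]), 'tool_pos': array([ 0.18681485, -0.49065331,  0.40475839]), 'tool_rot': array([3.08960701e+00, 5.68225375e-01, 4.77331570e-05]), 'wrist_force': array([ 0.51338008, -0.42159663,  0.1947659 ]), 'torque': array([-0.00792609, -0.00416343, -0.0214437 ]), 'grasp_force': 0.0, 'gripper_width': 0.09183611666120178} 0.178
```

View pics/scene0.png

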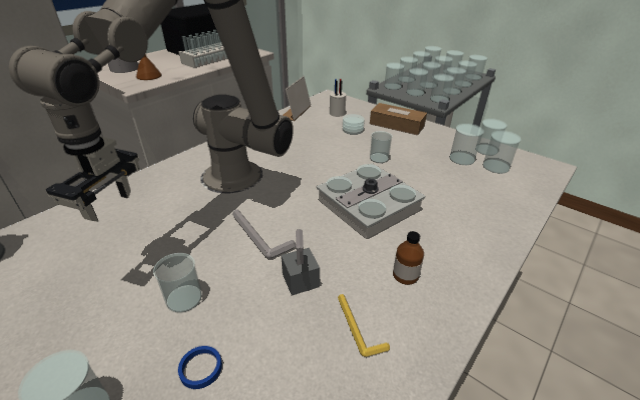

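View pics/top0.png

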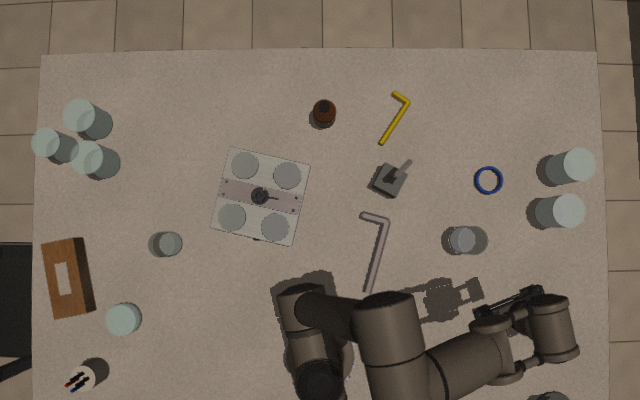

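The scene picture shows the block with a grey key standing in it at (300,245), a larger grey key lying at (260,235), and a yellow key lying at (355,325). The top picture shows the same three at (395,174), (380,240) and (398,115), with the shaker bolt at (260,196).

Key candidates in the top picture: yellow key (400,115) is excluded by colour. Big grey key lying at (380,240) is excluded by size. Grey key in the block at (395,174) is the smaller grey one, so I choose it. I'll check it in a close crop.

```bash
python3 - <<'E'
from h import *
print([a for a in dir(manip) if a[0]!='_'])
T=cams.read_camera("top"); S=cams.read_camera("scene")
def crop(c,x,y,w,h,W,H): return cv2.resize(c["img"][y:y+h,x:x+w,::-1],(W,H),interpolation=cv2.INTER_CUBIC)
a=crop(T,365,150,50,50,400,300*4//3) if 0 else crop(T,365,150,60,45,400,300)
b=crop(S,270,220,60,45,400,300); c=crop(T,200,140,120,90*1,400,300); d=crop(T,230,175,60,45,400,300)
cv2.imwrite("pics/crops.png",np.vstack([np.hstack([a,b]),np.hstack([c,d])]))
for n,C in(("top",T),("scene",S)):
  for o in cams.silhouettes("key_grip",n):
    P,uv=cloud(C,o["pixels"]); print(n,round(o["score"],2),np.round(o["bbox"]),len(P),np.round(np.percentile(P,[5,50,95],axis=0),3).tolist() if len(P) else '')
def box(k,zmin):
  for o in cams.silhouettes(k,"top"):
    P,uv=cloud(T,o["pixels"]); P=P[abs(P[:,2]-zmin)<.006]
    if len(P)>20:
      r=cv2.minAreaRect((P[:,:2]*1000).astype(np.float32)); print(k,round(o["score"],2),len(P),r)
box("block",.075); box("shaker",.064); box("tape",.02); box("beaker_a",.12); box("beaker_a",.105); box("reagent",.15)
print(world(T,[[395,174],[398,176],[411,160]],z=.18)); print("socket",world(T,[[258,198],[260,196]],z=.1))
z=T["range_z"]; m=np.zeros(z.shape,bool); m[150:200,365:420]=1
P,uv=cloud(T,m); q=P[(P[:,2]>.15)]; print("keytop",len(q),q.mean(0),np.percentile(q[:,2],[5,50,95])); 
r=cv2.minAreaRect((q[:,:2]*1000).astype(np.float32)); print(r,cv2.boxPoints(r))
m[:]=0; m[170:220,235:285]=1; P,uv=cloud(T,m); q=P[P[:,2]>.09]; print("head",len(q),np.median(q,0),q.mean(0))
E
```

```text
['MotionError', 'tcp_to_tips']
top 0.83 [359. 211. 389. 291.] 871 [[0.218, -0.214, 0.01], [0.353, -0.179, 0.021], [0.444, -0.144, 0.028]]
top 0.65 [390. 156. 411. 184.] 189 [[0.545, -0.262, 0.078], [0.564, -0.233, 0.182], [0.592, -0.215, 0.189]]
top 0.56 [378.  92. 407. 144.] 352 [[0.681, -0.284, 0.008], [0.759, -0.248, 0.015], [0.834, -0.204, 0.022]]
scene 0.98 [234. 215. 297. 258.] 757 [[0.223, -0.217, 0.002], [0.384, -0.184, 0.022], [0.451, -0.144, 0.026]]
scene 0.72 [337. 293. 390. 357.] 706 [[0.69, -0.291, 0.002], [0.779, -0.259, 0.016], [0.839, -0.209, 0.02]]
scene 0.68 [296. 230. 303. 261.] 227 [[0.553, -0.266, 0.082], [0.567, -0.236, 0.182], [0.598, -0.22, 0.187]]
block 0.89 534 ((551.7176513671875, -221.35513305664062), (80.17109680175781, 80.7353515625), 61.0247688293457)
block 0.48 23 ((737.77685546875, -14.818889617919922), (65.86388397216797, 21.078880310058594), 80.38963317871094)
shaker 0.65 3446 ((502.77337646484375, 181.2993621826172), (261.63458251953125, 258.7041931152344), 76.69061279296875)
shaker 0.28 66 ((364.8124084472656, -458.1819152832031), (86.022132873535
[... 607 characters left out ...]
.85052490234375)
reagent 0.77 96 ((762.2349243164062, -18.400096893310547), (30.133731842041016, 31.85710334777832), 70.21055603027344)
[[ 0.55550601 -0.21923282  0.18      ]
 [ 0.54974127 -0.22772135  0.18      ]
 [ 0.59559531 -0.26585761  0.18      ]]
socket [[0.49457123 0.18140785 0.1       ]
 [0.50055776 0.17540503 0.1       ]]
keytop 151 [ 0.56955044 -0.2392505   0.18176178] [0.16855849 0.18322407 0.18886794]
((572.0946044921875, -241.85867309570312), (16.363643646240234, 69.20353698730469), 44.62382125854492) [[ 541.96533 -222.97873]
 [ 590.5773  -272.23325]
 [ 602.2239  -260.73862]
 [ 553.61194 -211.4841 ]]
head 119 [0.5037215  0.18114871 0.09921808] [0.50385064 0.18040667 0.09906537]
```

View pics/crops.png

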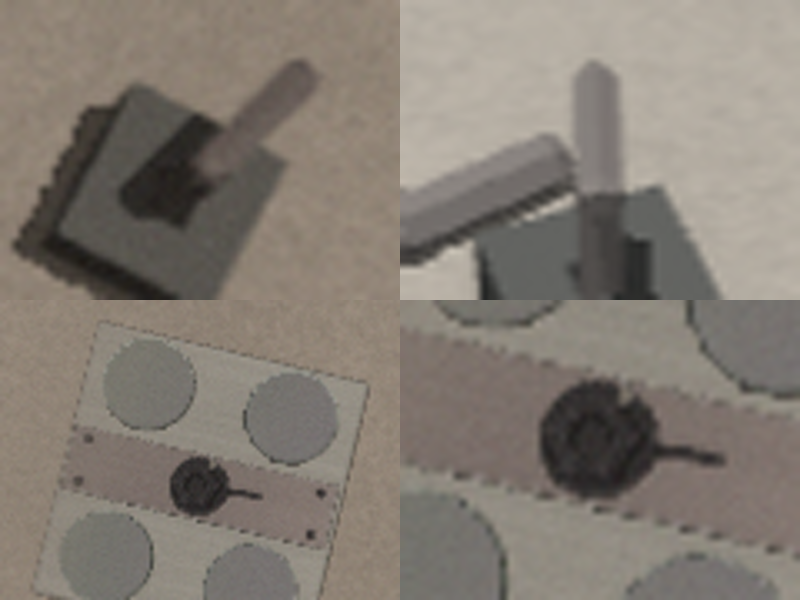

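The crops confirm the target: a plain grey key standing in the block, its short arm pointing at about yaw -45° (tip near (411,160) in the top picture). The strap's dark rib points right from the bolt, and the flange's pointer mark sits at the upper right of the bolt, crop (630,395). Next come the first moves towards a standoff, which will also show how the arm's joints behave.

apply_moves(
  commands=[
    {"tx": 2, "ty": 2, "tz": 1, "rz": -0.1},
    {"tx": 2, "ty": 2, "tz": 1, "rz": -0.1},
    {"tx": 2, "ty": 2, "tz": 1, "rz": -0.1},
    {"tx": 2, "ty": 2, "tz": 1, "rz": -0.1},
    {"tx": 2, "ty": 2, "tz": 1, "rz": -0.1},
    {"tx": 2, "ty": 2, "tz": 1, "rz": -0.1},
    {"tx": 2, "ty": 2, "tz": 1, "rz": -0.1},
    {"tx": 2, "ty": 2, "tz": 1, "rz": -0.1},
  ],
)

```text
invalid input at $.commands[0]: expected keys tx, ty, tz, rx, ry, rz
```

```bash
cat > log.py <<'E'
from h import *
import json
o=observe(); r=[o["qpos"].tolist(),o["tool_pos"].tolist(),o["tool_rot"].tolist()]
open("log.jsonl","a").write(json.dumps(r)+"\n"); print(o["t"],np.round(o["qpos"],3),np.round(o["tool_pos"],4),np.round(o["tool_rot"],4),np.round(o["wrist_force"],1),o["gripper_width"],o["grasp_force"])
E
echo '[[-1.35304145e+00,3.41987617e-01,1.52406724e+00,2.54631711e-05,1.27536924e+00,-1.46017656e-01],[0.18681485,-0.49065331,0.40475839],[3.08960701e+00,5.68225375e-01,4.77331570e-05]]'>log.jsonl
python3 log.py
```

```text
1.6 [-1.353  0.342  1.524  0.     1.275 -0.146] [ 0.1868 -0.4906  0.4047] [3.0897 0.5683 0.    ] [-0.7  0.5  1.1] 0.09179255803311069 0.0
```

apply_moves(
  commands=[
    {"ty": 1, "tz": 0.5, "ry": -0.1, "rx": -0.05},
    {"ty": 1, "tz": 0.5, "ry": -0.1, "rx": -0.05},
    {"ty": 1, "tz": 0.5, "ry": -0.1, "rx": -0.05},
    {"ty": 1, "tz": 0.5, "ry": -0.1, "rx": -0.05},
    {"ty": 1, "tz": 0.5, "ry": -0.1, "rx": -0.05},
    {"ty": 1, "tz": 0.5, "ry": -0.1, "rx": -0.05},
    {"ty": 1, "tz": 0.5, "ry": -0.1, "rx": -0.05},
    {"ty": 1, "tz": 0.5, "ry": -0.1, "rx": -0.05},
  ],
)

```text
invalid input at $.commands[0]: expected keys tx, ty, tz, rx, ry, rz
```

```bash
python3 log.py
```

```text
1.6 [-1.353  0.342  1.524  0.     1.275 -0.146] [ 0.1868 -0.4906  0.4047] [3.0897 0.5683 0.    ] [-0.7  0.5  1.1] 0.09179255803311069 0.0
```

All six keys are required in every row.

apply_moves(
  commands=[
    {"tx": 2, "ty": 2, "tz": 1, "rx": 0, "ry": 0, "rz": -0.1},
    {"tx": 2, "ty": 2, "tz": 1, "rx": 0, "ry": 0, "rz": -0.1},
    {"tx": 2, "ty": 2, "tz": 1, "rx": 0, "ry": 0, "rz": -0.1},
    {"tx": 2, "ty": 2, "tz": 1, "rx": 0, "ry": 0, "rz": -0.1},
    {"tx": 2, "ty": 2, "tz": 1, "rx": 0, "ry": 0, "rz": -0.1},
    {"tx": 2, "ty": 2, "tz": 1, "rx": 0, "ry": 0, "rz": -0.1},
    {"tx": 2, "ty": 2, "tz": 1, "rx": 0, "ry": 0, "rz": -0.1},
    {"tx": 2, "ty": 2, "tz": 1, "rx": 0, "ry": 0, "rz": -0.1},
  ],
)

```text
t: 2.27
tool_pos: [0.3476, -0.3295, 0.4853]
tool_rot: [3.065, -0.688, 0.0]
wrist_force: [0.7, 0.4, -0.0]
gripper_width: 0.092
grasp_force: 0.0
```

```bash
python3 log.py
```

```text
2.2667 [-0.919  0.203  1.493 -0.     1.446  1.093] [ 0.3476 -0.3295  0.4853] [ 3.0652e+00 -6.8750e-01  3.0000e-04] [ 0.7  0.4 -0. ] 0.0920368108324743 0.0
```

apply_moves(
  commands=[
    {"tx": 0, "ty": 1, "tz": 0.5, "rx": -0.05, "ry": -0.08, "rz": 0},
    {"tx": 0, "ty": 1, "tz": 0.5, "rx": -0.05, "ry": -0.08, "rz": 0},
    {"tx": 0, "ty": 1, "tz": 0.5, "rx": -0.05, "ry": -0.08, "rz": 0},
    {"tx": 0, "ty": 1, "tz": 0.5, "rx": -0.05, "ry": -0.08, "rz": 0},
    {"tx": 0, "ty": 1, "tz": 0.5, "rx": -0.05, "ry": -0.08, "rz": 0},
    {"tx": 0, "ty": 1, "tz": 0.5, "rx": -0.05, "ry": -0.08, "rz": 0},
    {"tx": 0, "ty": 1, "tz": 0.5, "rx": -0.05, "ry": -0.08, "rz": 0},
    {"tx": 0, "ty": 1, "tz": 0.5, "rx": -0.05, "ry": -0.08, "rz": 0},
  ],
)

```text
t: 2.93
tool_pos: [0.3465, -0.25, 0.5252]
tool_rot: [2.643, -0.586, 1.018]
wrist_force: [0.6, -0.1, -0.3]
gripper_width: 0.0916
grasp_force: 0.0
```

```bash
python3 log.py
```

```text
2.9333 [-0.877 -0.093  1.807  0.331  0.721  0.961] [ 0.3465 -0.25    0.5252] [ 2.6434 -0.5864  1.0185] [ 0.6 -0.1 -0.3] 0.09158028498455573 0.0
```

```bash
cat > kin.py <<'E'
import numpy as np, json
from scipy.spatial.transform import Rotation as Ro
rz=lambda a:Ro.from_euler('z',a).as_matrix(); ry=lambda a:Ro.from_euler('y',a).as_matrix()
def rots(q,s=1):
    A=rz(q[0]);B=A@ry(q[1]);C=B@ry(q[2]);D=C@rz(s*q[3]);E=D@ry(q[4]);F=E@rz(q[5]+np.pi/2); return A,B,C,D,E,F
# columns: A: x,y,z  B: x,z  C:x,z  D:x,y  E:x,y?,z
def cols(q,s=1):
    A,B,C,D,E,F=rots(q,s)
    return np.stack([A[:,0],A[:,1],A[:,2],B[:,2],C[:,0],C[:,2],D[:,1],E[:,0],E[:,2]],1)
E
python3 - <<'E'
from kin import *
L=[json.loads(l) for l in open("log.jsonl")]; L=[L[0]]+L[-2:]
for s in(1,-1): print(s,[round(Ro.from_matrix(rots(l[0],s)[-1].T@Ro.from_rotvec(l[2]).as_matrix()).magnitude(),4) for l in L])
for s in (1,-1):
  M=np.vstack([cols(l[0],s) for l in L]); b=np.concatenate([l[1] for l in L])
  x,res,rk,sv=np.linalg.lstsq(M,b,rcond=3e-3); print(s,np.round(x,4),rk,np.round(sv,3),np.abs(M@x-b).max())
  for keep in ([2,3,5,6,8],[1,2,3,5,8],[0,2,3,5,6,8],[2,3,4,5,6,8]):
    x=np.linalg.lstsq(M[:,keep],b,rcond=None)[0]; print(keep,np.round(x,4),np.abs(M[:,keep]@x-b).max())
E
```

```text
1 [0.0, 0.0, 0.0]
-1 [0.0001, 0.0001, 0.6627]
1 [0.0275 0.0117 0.208  0.5062 0.0465 0.3797 0.0647 0.0275 0.1252] 8 [3.426 2.965 2.441 0.498 0.484 0.129 0.09  0.058 0.   ] 3.450634448176615e-07
[2, 3, 5, 6, 8] [0.2056 0.4299 0.3905 0.0799 0.0968] 0.008386270489620706
[1, 2, 3, 5, 8] [0.0768 0.1936 0.4829 0.3757 0.1338] 0.0024519373727664995
[0, 2, 3, 5, 6, 8] [0.0379 0.1984 0.4322 0.3511 0.0798 0.0992] 0.007340778218079214
[2, 3, 4, 5, 6, 8] [ 0.1868  0.4143 -0.0302  0.3881  0.0803  0.0924] 0.008021076620695622
-1 [-0.0684  0.0821  0.1255  0.0624 -0.3153  0.4022 -0.0057 -0.0904 -0.0359] 8 [3.426 2.965 2.441 0.498 0.484 0.129 0.09  0.058 0.   ] 3.073411021625727e-06
[2, 3, 5, 6, 8] [0.2323 0.4255 0.3938 0.0915 0.1004] 0.03320135793661333
[1, 2, 3, 5, 8] [0.0909 0.243  0.3718 0.4086 0.0624] 0.024199341261985863
[0, 2, 3, 5, 6, 8] [-0.0993  0.2512  0.4197  0.497   0.0914  0.094 ] 0.03281222032702924
[2, 3, 4, 5, 6, 8] [ 0.2143  0.4106 -0.0288  0.3916  0.0911  0.0962] 0.03244703090463058
```

apply_moves(
  commands=[
    {"tx": 0, "ty": 0, "tz": 0, "rx": 0, "ry": 0, "rz": 0.12},
    {"tx": 0, "ty": 0, "tz": 0, "rx": 0, "ry": 0, "rz": 0.12},
    {"tx": 0, "ty": 0, "tz": 0, "rx": 0, "ry": 0, "rz": 0.12},
    {"tx": 0, "ty": 0, "tz": 0, "rx": 0, "ry": 0, "rz": 0.12},
    {"tx": 0, "ty": 0, "tz": 0, "rx": 0, "ry": -0.05, "rz": 0.1},
    {"tx": 0, "ty": 0, "tz": 0, "rx": 0, "ry": -0.1, "rz": 0},
    {"tx": 0, "ty": 0, "tz": 0, "rx": 0, "ry": -0.1, "rz": 0},
    {"tx": 0, "ty": 0, "tz": 0, "rx": 0, "ry": -0.1, "rz": 0},
  ],
)

```text
t: 3.6
tool_pos: [0.3466, -0.2508, 0.5248]
tool_rot: [2.615, 0.172, 1.619]
wrist_force: [0.8, -1.3, -0.5]
gripper_width: 0.0921
grasp_force: 0.0
```

```bash
python3 log.py
```

```text
3.6 [-1.08  -0.058  1.884  1.18   1.029 -0.154] [ 0.3466 -0.2508  0.5248] [2.6146 0.1718 1.6186] [ 0.8 -1.3 -0.5] 0.09207881337832982 0.0
```

apply_moves(
  commands=[
    {"tx": 0, "ty": 0, "tz": 0, "rx": 0.05, "ry": -0.1, "rz": 0},
    {"tx": 0, "ty": 0, "tz": 0, "rx": 0.05, "ry": -0.1, "rz": 0},
    {"tx": 0, "ty": 0, "tz": 0, "rx": 0.05, "ry": -0.1, "rz": 0},
    {"tx": 0, "ty": 0, "tz": 0, "rx": 0.05, "ry": -0.1, "rz": 0},
    {"tx": 0, "ty": 0, "tz": 0, "rx": 0, "ry": 0, "rz": 0},
    {"tx": 0, "ty": 0, "tz": 0, "rx": 0, "ry": 0, "rz": 0},
    {"tx": 0, "ty": 0, "tz": 0, "rx": 0, "ry": 0, "rz": 0},
    {"tx": 0, "ty": 0, "tz": 0, "rx": 0, "ry": 0, "rz": 0},
  ],
)

```text
t: 4.27
tool_pos: [0.3469, -0.2505, 0.525]
tool_rot: [-2.227, 0.007, -2.091]
wrist_force: [-0.4, -0.0, -1.3]
gripper_width: 0.0918
grasp_force: 0.0
```

```bash
python3 log.py; python3 - <<'E'
from kin import *
L=[json.loads(l) for l in open("log.jsonl")]; L=[L[0]]+L[-4:]
print([round(Ro.from_matrix(rots(l[0])[-1].T@Ro.from_rotvec(l[2]).as_matrix()).magnitude(),4) for l in L])
M=np.vstack([cols(l[0]) for l in L]); b=np.concatenate([l[1] for l in L])
x,res,rk,sv=np.linalg.lstsq(M,b,rcond=1e-4); print(np.round(x,4),rk,np.round(sv,3),np.abs(M@x-b).max())
for keep in ([0,1,2,3,4,5,6,8],[1,2,3,5,6,8],[1,2,3,5,8],[1,2,3,4,5,6,8],[0,1,2,3,5,6,8],[1,2,3,5,7,8]):
    x=np.linalg.lstsq(M[:,keep],b,rcond=None)[0]; print(keep,np.round(x,4),np.abs(M[:,keep]@x-b).max())
E
```

```text
4.2667 [-1.128 -0.012  1.997  1.672  1.196 -0.355] [ 0.3469 -0.2505  0.525 ] [-2.2275  0.0072 -2.0907] [-0.4 -0.  -1.3] 0.09184140044104189 0.0
[0.0, 0.0, 0.0, 0.0, 0.0]
[-0.      0.0764  0.2229  0.5062  0.0465  0.3796  0.      0.      0.1401] 9 [4.274 3.833 2.986 1.298 1.051 0.459 0.312 0.155 0.109] 1.694689694131668e-09
[0, 1, 2, 3, 4, 5, 6, 8] [-0.      0.0764  0.2229  0.5062  0.0465  0.3796  0.      0.1401] 1.6724258089517718e-09
[1, 2, 3, 5, 6, 8] [ 0.0774  0.1762  0.506   0.3682 -0.0016  0.1401] 0.006455467921983482
[1, 2, 3, 5, 8] [0.0764 0.1751 0.5064 0.368  0.1402] 0.00733947113483191
[1, 2, 3, 4, 5, 6, 8] [0.0764 0.2229 0.5062 0.0465 0.3796 0.     0.1401] 2.56996218750416e-09
[0, 1, 2, 3, 5, 6, 8] [-1.350e-02  7.620e-02  1.778e-01  5.080e-01  3.815e-01 -5.000e-04
  1.414e-01] 0.0060382421970104905
[1, 2, 3, 5, 7, 8] [0.0762 0.1751 0.5065 0.3699 0.0018 0.1395] 0.007336140635877786
```

```bash
cat >> kin.py <<'E'
b0,d1,L2,e,L3,d6=.0764,.2229,.5062,.0465,.3796,.1401
LO=np.array([-2.53,-.77,.04,-1,.28,-3.11]);HI=np.array([2.53,2.02,2.7,4.14,2.66,3.11])
VM=np.array([2.57,2.57,3.14,3.14,3.14,3.14])
def fk(q):
    A,B,C,D,E,F=rots(q); w=A@[0,b0,d1]+L2*B[:,2]+e*C[:,0]+L3*C[:,2]; return w+d6*F[:,2],F
def ik(p,R,near6=None):
    w=p-d6*R[:,2]; r2=w[0]**2+w[1]**2-b0**2
    if r2<0: return None
    r=np.sqrt(r2); q1=np.arctan2(w[1],w[0])-np.arctan2(b0,r); h=w[2]-d1
    l=np.hypot(L3,e); g=np.arctan2(e,L3); D=np.hypot(r,h)
    c=(D*D-L2**2-l*l)/(2*L2*l)
    if abs(c)>1: return None
    t=np.arccos(c); q3=t-g; q2=np.arctan2(r,h)-np.arctan2(l*np.sin(t),L2+l*np.cos(t))
    C=rz(q1)@ry(q2+q3); M=C.T@R
    q5=np.arccos(np.clip(M[2,2],-1,1)); q4=np.arctan2(M[1,2],M[0,2]); 
    if q4<-1.57: q4+=2*np.pi
    q6=np.arctan2(M[2,1],-M[2,0])-np.pi/2
    q6=(q6+np.pi)%(2*np.pi)-np.pi
    if near6 is not None: q6+=2*np.pi*round((near6-q6)/2/np.pi)
    return np.array([q1,q2,q3,q4,q5,q6])
def ok(q,m=.0): return q is not None and (q>LO+m).all() and (q<HI-m).all()
def keyR(x,z): x=np.array(x,float);z=np.array(z,float); return np.stack([x,np.cross(z,x),z],1)
def toolpose(bend,K,a,s,flip=1,dep=0.):
    "key bend pos, key rot K, pitch a, grip s from bend -> TCP pose"
    d=np.cos(a)*K[:,0]-np.sin(a)*K[:,2]; y=flip*K[:,1]
    R=np.stack([np.cross(y,d),y,d],1); return bend-s*K[:,2]-(.159+dep)*d,R
def dirv(yaw): return np.array([np.cos(yaw),np.sin(yaw),0])
Z=np.array([0,0,1.])
E
python3 - <<'E'
from kin import *
q=np.array([-1.1,.1,1.9,1.6,1.2,-.3]); p,R=fk(q); print(ik(p,R)-q)
kb=np.array([.5537,-.2232,.177]); K0=keyR(dirv(np.radians(-45.4)),Z)
bolt=np.array([.504,.181,.136])
for ad in range(0,81,10):
  a=np.radians(ad)
  for s in (.045,.06):
    for f in(1,-1):
      p,R=toolpose(kb,K0,a,s,f); q=ik(p,R); w=p-d6*R[:,2]; print(ad,s,f,'OK' if ok(q) else '--',np.round(q,2) if q is not None else '', 'wrist z',round(w[2],3))
for ad in range(0,61,15):
  for psi in (-38,22,82,142,202,262):
   for f in (1,-1):
    r=[]
    for dpsi in (0,-61):
      Lv=dirv(np.radians(psi+dpsi)); K=keyR(-Z,-Lv); p,R=toolpose(bolt,K,np.radians(ad),.045,f); q=ik(p,R); r.append((('OK' if ok(q) else '--'),np.round(q,2).tolist() if q is not None else ''))
    print(ad,psi,f,*r)
E
```

```text
[ 0.00000000e+00 -2.77555756e-17 -4.44089210e-16  0.00000000e+00
  2.22044605e-16  1.66533454e-16]
0 0.045 1 OK [-0.25  0.98  2.26  3.68  1.66  1.62] wrist z 0.132
0 0.045 -1 OK [-0.25  0.98  2.26  3.68  1.66 -1.52] wrist z 0.132
0 0.06 1 OK [-0.25  1.02  2.25  3.68  1.69  1.64] wrist z 0.117
0 0.06 -1 OK [-0.25  1.02  2.25  3.68  1.69 -1.5 ] wrist z 0.117
10 0.045 1 OK [-0.26  0.83  2.28  3.68  1.37  1.55] wrist z 0.184
10 0.045 -1 OK [-0.26  0.83  2.28  3.68  1.37 -1.59] wrist z 0.184
10 0.06 1 OK [-0.26  0.87  2.28  3.67  1.4   1.57] wrist z 0.169
10 0.06 -1 OK [-0.26  0.87  2.28  3.67  1.4  -1.57] wrist z 0.169
20 0.045 1 OK [-0.28  0.68  2.26  3.7   1.05  1.46] wrist z 0.234
20 0.045 -1 OK [-0.28  0.68  2.26  3.7   1.05 -1.68] wrist z 0.234
20 0.06 1 OK [-0.28  0.73  2.26  3.69  1.09  1.48] wrist z 0.219
20 0.06 -1 OK [-0.28  0.73  2.26  3.69  1.09 -1.66] wrist z 0.219
30 0.045 1 OK [-0.31  0.56  2.2   3.79  0.73  1.31] wrist z 0.282
30 0.045 -1 OK [-0.31  0.56  2.2   3.79  0.73 -1.83] wrist z 0.282
30 0.06 1 OK [-0.31  0.6   2.21  3.76  0.76  1.35] wrist z 0.267
30 0.06 -1 OK [
[... 6623 characters left out ...]
-1 ('OK', [-0.23, 0.64, 1.93, 1.2, 1.18, 2.2]) ('OK', [0.09, 0.52, 2.34, 2.8, 0.78, 1.68])
60 142 1 ('OK', [-0.04, 0.88, 1.32, 0.55, 1.85, -1.06]) ('OK', [-0.23, 0.63, 1.94, 1.22, 1.17, -0.95])
60 142 -1 ('OK', [-0.04, 0.88, 1.32, 0.55, 1.85, 2.08]) ('OK', [-0.23, 0.63, 1.94, 1.22, 1.17, 2.19])
60 202 1 ('OK', [0.25, 1.0, 1.03, -0.13, 2.15, -1.71]) ('OK', [-0.04, 0.88, 1.33, 0.56, 1.84, -1.05])
60 202 -1 ('OK', [0.25, 1.0, 1.03, -0.13, 2.15, 1.43]) ('OK', [-0.04, 0.88, 1.33, 0.56, 1.84, 2.09])
60 262 1 ('OK', [0.52, 0.86, 1.36, -0.76, 1.69, -2.26]) ('OK', [0.25, 1.0, 1.03, -0.12, 2.15, -1.7])
60 262 -1 ('OK', [0.52, 0.86, 1.36, -0.76, 1.69, 0.88]) ('OK', [0.25, 1.0, 1.03, -0.12, 2.15, 1.44])
```

```bash
python3 - <<'E'
from h import *
out=[]
for n,ctr in(("top",np.array([.504,.181])),("scene",np.array([.504,.181]))):
    c=cams.read_camera(n); g=c["img"].astype(float).mean(2).astype(np.float32)
    for o in cams.landmark_of("socket",n)[:2]: print(n,o, world(c,[o["uv"]],z=.1))
    # rectified ortho view at z=.076, x up, y left, 0.25mm/px, +-45mm
    ims=[]
    for z in(.076,.1):
        X,Y=np.meshgrid(np.arange(45,-45,-.3)/1000+ctr[0],np.arange(45,-45,-.3)/1000+ctr[1],indexing='ij')
        uv=proj(c,np.c_[X.ravel(),Y.ravel(),np.full(X.size,z)]).astype(np.float32).reshape(*X.shape,2)
        im=cv2.remap(c["img"],uv[...,0],uv[...,1],cv2.INTER_CUBIC)[:,:,::-1].copy()
        im=np.clip(im.astype(float)*1.8,0,255).astype(np.uint8)
        cv2.circle(im,(150,150),2,(0,0,255),-1); ims.append(im)
    out.append(np.hstack(ims))
cv2.imwrite("pics/bolt.png",np.vstack(out)[:600])
E
```

```text
top {'uv': [256.5, 197.1], 'score': 0.55} [[0.49730486 0.18593524 0.1       ]]
scene {'uv': [374.4, 183.2], 'score': 0.52} [[0.51939453 0.18181743 0.1       ]]
```

View pics/bolt.png

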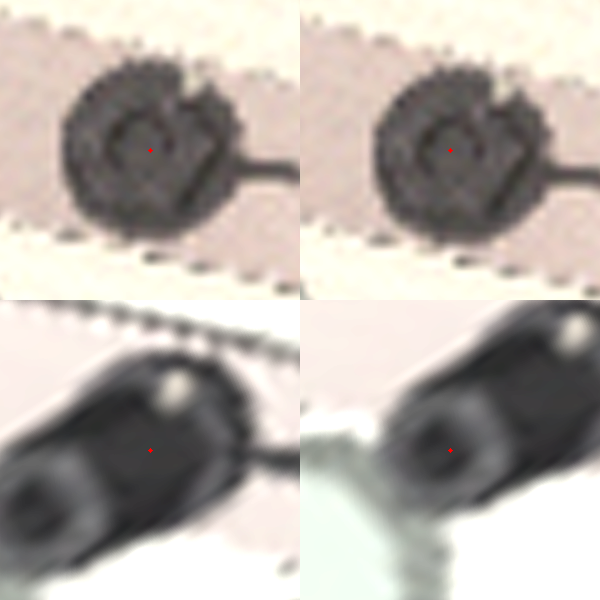

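The rectified bolt view shows the flange centre at (152,149), which agrees with (0.504, 0.181). The pale pointer rib is at (190,82), so its yaw is about -31° and the bolt angle is about 0.32. Socket corners therefore lie at -31°+60k. The key's grip pose and reach both check out, so I'll plan the path.

```bash
cat > plan.py <<'E'
from kin import *
from h import observe
kb=np.array([.5537,-.2232,.177]); K0=keyR(dirv(np.radians(-45.4)),Z); A0=np.radians(20)
BOLT=np.array([.5038,.1808]); PSI=np.radians(88.5)
def Kf(psi): return keyR(-Z,-dirv(psi))
def now():
    o=observe(); return o["qpos"],o["tool_pos"],Ro.from_rotvec(o["tool_rot"]).as_matrix()
def jrows(q0,q1,f=.85,n=None):
    n=n or int(np.ceil(np.max(np.abs(q1-q0)/(VM*.7/12*f))))
    while True:
        Q=[q0+(q1-q0)*i/n for i in range(1,n+1)]; T=[fk(q0)]+[fk(q) for q in Q]
        m=max(max(np.linalg.norm(T[i+1][0]-T[i][0])/.04,Ro.from_matrix(T[i+1][1]@T[i][1].T).magnitude()/.115) for i in range(n))
        if m<=1: return T[1:],Q
        n+=1
def crows(p0,R0,p1,R1,v=.02,w=.08):
    r=Ro.from_matrix(R1@R0.T).as_rotvec(); n=max(1,int(np.ceil(max(np.linalg.norm(p1-p0)/v,np.linalg.norm(r)/w))))
    return [(p0+(p1-p0)*i/n,Ro.from_rotvec(r*i/n).as_matrix()@R0) for i in range(1,n+1)]
def emit(p,R,T,dt=.1,dr=.01):
    "rounded rows; prints calls of 8"
    rows=[]; p=p.copy(); R=R.copy()
    for P,S in T:
        t=np.round((P-p)*100/dt)*dt; r=np.round(Ro.from_matrix(S@R.T).as_rotvec()/dr)*dr
        p=p+t/100; R=Ro.from_rotvec(r).as_matrix()@R; rows.append((t,r))
    while len(rows)%8: rows.append((np.zeros(3),np.zeros(3)))
    for i in range(0,len(rows),8):
        print('['+', '.join('{"tx": %g, "ty": %g, "tz": %g, "rx": %g, "ry": %g, "rz": %g}'%tuple(np.round(np.r_[a,b],3)+0.) for a,b in rows[i:i+8])+']')
    e=T[-1]; print('# end err mm,rad',np.round((e[0]-p)*1000,2),Ro.from_matrix(e[1]@R.T).magnitude().round(4))
    return p,R
E
python3 - <<'E'
from plan import *
q0,p,R=now()
W1=toolpose(kb,K0,A0,.045,1,.09); q1=ik(*W1); print(np.round(q1,2))
T,Q=jrows(q0,q1)
for P,S in T[::3]: print('tips',np.round(P+.178*S[:,2],2),'wrist',np.round(P-d6*S[:,2],2), 'sides',np.round((P+.12*S[:,2]+.095*S[:,1])[2],2),np.round((P+.12*S[:,2]-.095*S[:,1])[2],2))
pe,Re=emit(p,R,T)
W3=toolpose(kb+[0,0,.1],K0,A0,.045,1); q3=ik(*W3)
for ps in (88.5,28.5,148.5):
  for f in(1,-1):
    q3=ik(*toolpose(kb+[0,0,.1],K0,A0,.045,f))
    q4=ik(*toolpose(np.r_[BOLT,.2],Kf(np.radians(ps)),A0,.045,f)); T,Q=jrows(q3,q4)
    zmin=9
    for P,S in T:
        # key points in tool frame
        d=S[:,2]; y=S[:,1]*f; kx_=np.cos(A0)*d; 
        x=S[:,0]*f; # R x = y x d
        kz=-np.sin(A0)*d+np.cos(A0)*np.cross(d,y); kx=np.cross(S[:,1]*f,kz)
        g=P+.159*d; bend=g+.045*kz; zmin=min(zmin,(bend+.06*kx)[2],(g-.12*kz)[2])
    print(ps,f,np.round(q3,2),np.round(q4,2),len(T),'min key z',round(zmin,3),'kcheck',np.round(bend,3))
E
```

```text
[-0.13  0.58  2.41  3.84  1.1   1.46]
tips [ 0.53 -0.24  0.52] wrist [ 0.22 -0.26  0.52] sides 0.5 0.54
tips [ 0.56 -0.23  0.52] wrist [ 0.24 -0.24  0.49] sides 0.47 0.56
tips [ 0.58 -0.22  0.52] wrist [ 0.27 -0.22  0.47] sides 0.44 0.58
tips [ 0.6  -0.22  0.51] wrist [ 0.29 -0.2   0.44] sides 0.41 0.58
tips [ 0.61 -0.22  0.48] wrist [ 0.3  -0.17  0.41] sides 0.38 0.56
tips [ 0.62 -0.22  0.45] wrist [ 0.31 -0.14  0.38] sides 0.35 0.53
tips [ 0.62 -0.22  0.4 ] wrist [ 0.32 -0.11  0.36] sides 0.32 0.47
tips [ 0.61 -0.21  0.35] wrist [ 0.33 -0.08  0.34] sides 0.29 0.41
tips [ 0.6  -0.21  0.3 ] wrist [ 0.32 -0.05  0.31] sides 0.26 0.34
tips [ 0.57 -0.2   0.24] wrist [ 0.32 -0.01  0.29] sides 0.23 0.28
tips [ 0.54 -0.18  0.19] wrist [0.31 0.02 0.28] sides 0.2 0.21
[{"tx": 0.9, "ty": 0.4, "tz": -0.4, "rx": 0.11, "ry": -0.04, "rz": 0}, {"tx": 0.9, "ty": 0.4, "tz": -0.4, "rx": 0.11, "ry": -0.03, "rz": 0}, {"tx": 0.9, "ty": 0.4, "tz": -0.5, "rx": 0.11, "ry": -0.03, "rz": 0}, {"tx": 0.8, "ty": 0.4, "tz": -0.5, "rx": 0.11, "ry": -0.03, "rz": -0.01}, {"tx": 0.7, "ty": 0.4, "tz": -0.5, "rx": 0.11
[... 2121 characters left out ...]
0, "tz": 0, "rx": 0, "ry": 0, "rz": 0}, {"tx": 0, "ty": 0, "tz": 0, "rx": 0, "ry": 0, "rz": 0}, {"tx": 0, "ty": 0, "tz": 0, "rx": 0, "ry": 0, "rz": 0}, {"tx": 0, "ty": 0, "tz": 0, "rx": 0, "ry": 0, "rz": 0}, {"tx": 0, "ty": 0, "tz": 0, "rx": 0, "ry": 0, "rz": 0}, {"tx": 0, "ty": 0, "tz": 0, "rx": 0, "ry": 0, "rz": 0}]Traceback (most recent call last):
  File "<stdin>", line 6, in <module>
  File "plan.py", line 27, in emit
    e=T[-1]; print('# end err mm,rad',np.round((e[0]-p)*1000,2),Ro.from_matrix(e[1]@R.T).magnitude().round(4))
                                                                ^^^^^^^^^^^^^^^^^^^^^^^^^^^^^^^^^^^^^^^^^^
AttributeError: 'float' object has no attribute 'round'
```

```bash
sed -i 's/Ro.from_matrix(e\[1\]@R.T).magnitude().round(4)/round(float(Ro.from_matrix(e[1]@R.T).magnitude()),4)/' plan.py; python3 - <<'E'
from plan import *
q0,p,R=now()
for ps in (88.5,28.5,148.5):
  for f in(1,-1):
    q3=ik(*toolpose(kb+[0,0,.1],K0,A0,.045,f))
    q4=ik(*toolpose(np.r_[BOLT,.2],Kf(np.radians(ps)),A0,.045,f)); T,Q=jrows(q3,q4)
    zmin=9
    for P,S in T:
        d=S[:,2]; y=S[:,1]*f
        kz=-np.sin(A0)*d+np.cos(A0)*np.cross(d,y); kx=np.cross(y,kz)
        g=P+.159*d; bend=g+.045*kz; zmin=min(zmin,(bend+.06*kx)[2],(g-.12*kz)[2])
    print(ps,f,np.round(q3,2),np.round(q4,2),len(T),'min key z',round(zmin,3),'kcheck',np.round(bend,3))
for f in (1,-1):
  W=toolpose(kb,K0,A0,.045,f,.09); W=(W[0]+[0,0,.12],W[1]); q1=ik(*W); print(f,np.round(q1,2))
  T,Q=jrows(q0,q1); print(len(T))
  for P,S in T[::6]+T[-1:]: print('tips',np.round(P+.178*S[:,2],2),'wrist',np.round(P-d6*S[:,2],2))
  if f==1: emit(p,R,T)
E
```

```text
88.5 1 [-0.28  0.41  2.21  3.85  0.79  1.22] [ 0.09  0.39  1.64  0.39  1.1  -0.06] 42 min key z 0.125 kcheck [0.504 0.181 0.2  ]
88.5 -1 [-0.28  0.41  2.21  3.85  0.79 -1.92] [0.09 0.39 1.64 0.39 1.1  3.08] 37 min key z 0.128 kcheck [0.504 0.181 0.2  ]
28.5 1 [-0.28  0.41  2.21  3.85  0.79  1.22] [0.17 0.32 1.74 0.16 0.75 1.14] 37 min key z 0.125 kcheck [0.504 0.181 0.2  ]
28.5 -1 [-0.28  0.41  2.21  3.85  0.79 -1.92] [ 0.17  0.32  1.74  0.16  0.75 -2.  ] 37 min key z 0.125 kcheck [0.504 0.181 0.2  ]
148.5 1 [-0.28  0.41  2.21  3.85  0.79  1.22] [ 0.13  0.48  1.48  0.22  1.45 -0.95] 50 min key z 0.126 kcheck [0.504 0.181 0.2  ]
148.5 -1 [-0.28  0.41  2.21  3.85  0.79 -1.92] [0.13 0.48 1.48 0.22 1.45 2.2 ] 42 min key z 0.128 kcheck [0.504 0.181 0.2  ]
1 [-0.13  0.2   2.31  4.11  0.77  1.03]
30
tips [ 0.53 -0.24  0.53] wrist [ 0.22 -0.25  0.53]
tips [ 0.57 -0.23  0.57] wrist [ 0.26 -0.2   0.49]
tips [ 0.58 -0.24  0.56] wrist [ 0.29 -0.15  0.46]
tips [ 0.57 -0.25  0.49] wrist [ 0.31 -0.08  0.43]
tips [ 0.55 -0.22  0.38] wrist [ 0.31 -0.02  0.41]
tips [ 0.51 -0.18  0.28] wrist [0.3  0.04
[... 1885 characters left out ...]
0.03}, {"tx": -0.4, "ty": 1, "tz": -1.1, "rx": 0.09, "ry": -0.02, "rz": -0.03}, {"tx": -0.5, "ty": 1, "tz": -1.2, "rx": 0.1, "ry": -0.02, "rz": -0.03}, {"tx": -0.6, "ty": 1, "tz": -1.1, "rx": 0.09, "ry": -0.01, "rz": -0.04}, {"tx": -0.6, "ty": 1.1, "tz": -1.2, "rx": 0.09, "ry": -0.02, "rz": -0.04}, {"tx": 0, "ty": 0, "tz": 0, "rx": 0, "ry": 0, "rz": 0}, {"tx": 0, "ty": 0, "tz": 0, "rx": 0, "ry": 0, "rz": 0}]
# end err mm,rad [-0.43 -0.08  0.27] 0.0059
-1 [-0.13  0.2   2.31  4.11  0.77 -2.12]
16
tips [ 0.54 -0.23  0.54] wrist [ 0.22 -0.25  0.52]
tips [ 0.58 -0.24  0.56] wrist [ 0.29 -0.14  0.46]
tips [ 0.55 -0.23  0.39] wrist [ 0.31 -0.02  0.41]
tips [ 0.51 -0.18  0.28] wrist [0.3  0.04 0.39]
```

```bash
sed -i 's/radians(88.5)/radians(28.5)/' plan.py; python3 - <<'E'
from plan import *
q0,p,R=now(); f=-1
V=toolpose(kb,K0,A0,.045,f,.09); W=(V[0]+[0,0,.08],V[1]); q1=ik(*W); print(np.round(q1,2),np.round(ik(*V),2))
T,Q=jrows(q0,q1); p,R=emit(p,R,T)
print("descend+approach"); p,R=emit(p,R,crows(p,R,*V,v=.02)+crows(*V,*toolpose(kb,K0,A0,.045,f),v=.0225))
E
```

```text
[-0.13  0.32  2.35  3.99  0.87 -1.94] [-0.13  0.58  2.41  3.84  1.1  -1.68]
[{"tx": 1.7, "ty": 1, "tz": -0.1, "rx": 0, "ry": -0.09, "rz": -0.02}, {"tx": 1.5, "ty": 0.9, "tz": -0.2, "rx": 0, "ry": -0.08, "rz": -0.03}, {"tx": 1.3, "ty": 0.9, "tz": -0.4, "rx": 0.01, "ry": -0.07, "rz": -0.04}, {"tx": 1.1, "ty": 0.9, "tz": -0.7, "rx": 0.02, "ry": -0.05, "rz": -0.05}, {"tx": 1, "ty": 0.9, "tz": -0.8, "rx": 0.02, "ry": -0.04, "rz": -0.05}, {"tx": 0.8, "ty": 0.9, "tz": -1.1, "rx": 0.02, "ry": -0.01, "rz": -0.07}, {"tx": 0.6, "ty": 1, "tz": -1.3, "rx": 0.02, "ry": -0.01, "rz": -0.06}, {"tx": 0.5, "ty": 1, "tz": -1.6, "rx": 0.03, "ry": 0.02, "rz": -0.07}]
[{"tx": 0.3, "ty": 1.2, "tz": -1.7, "rx": 0.03, "ry": 0.03, "rz": -0.06}, {"tx": 0, "ty": 1.2, "tz": -1.9, "rx": 0.03, "ry": 0.05, "rz": -0.07}, {"tx": -0.1, "ty": 1.3, "tz": -2, "rx": 0.03, "ry": 0.06, "rz": -0.05}, {"tx": -0.4, "ty": 1.5, "tz": -2.2, "rx": 0.02, "ry": 0.07, "rz": -0.06}, {"tx": -0.6, "ty": 1.6, "tz": -2.2, "rx": 0.03, "ry": 0.09, "rz": -0.05}, {"tx": -0.9, "ty": 1.6, "tz": -2.2, "rx": 0.02, "ry": 0.09, "rz": -0.04}, {"tx": -1.1, "ty": 1.7, "tz": -2.2, "rx": 0.03, "ry": 0.11, "rz": -0.03}, {"tx": -1.4, "ty": 1.8, "tz": -2.2, "rx": 0.02, "ry": 0.11, "rz": -0.03}]
# end err mm,rad [-0.43 -0.08  0.27] 0.006
descend+approach
[{"tx": 0, "ty": 0, "tz": -2, "rx": 0, "ry": 0, "rz": 0}, {"tx": 0, "ty": 0, "tz": -2, "rx": 0, "ry": 0, "rz": 0}, {"tx": 0, "ty": 0, "tz": -2, "rx": 0, "ry": 0, "rz": 0}, {"tx": 0, "ty": 0, "tz": -2, "rx": 0, "ry": 0, "rz": 0}, {"tx": 1.4, "ty": -1.5, "tz": -0.7, "rx": 0, "ry": 0, "rz": 0}, {"tx": 1.5, "ty": -1.5, "tz": -0.8, "rx": 0, "ry": 0, "rz": 0}, {"tx": 1.5, "ty": -1.5, "tz": -0.8, "rx": 0, "ry": 0, "rz": 0}, {"tx": 1.5, "ty": -1.5, "tz": -0.8, "rx": 0, "ry": 0, "rz": 0}]
# end err mm,rad [-0.04 -0.3   0.49] 0.006
```

apply_moves(
  commands=[
    {"tx": 1.7, "ty": 1, "tz": -0.1, "rx": 0, "ry": -0.09, "rz": -0.02},
    {"tx": 1.5, "ty": 0.9, "tz": -0.2, "rx": 0, "ry": -0.08, "rz": -0.03},
    {"tx": 1.3, "ty": 0.9, "tz": -0.4, "rx": 0.01, "ry": -0.07, "rz": -0.04},
    {"tx": 1.1, "ty": 0.9, "tz": -0.7, "rx": 0.02, "ry": -0.05, "rz": -0.05},
    {"tx": 1, "ty": 0.9, "tz": -0.8, "rx": 0.02, "ry": -0.04, "rz": -0.05},
    {"tx": 0.8, "ty": 0.9, "tz": -1.1, "rx": 0.02, "ry": -0.01, "rz": -0.07},
    {"tx": 0.6, "ty": 1, "tz": -1.3, "rx": 0.02, "ry": -0.01, "rz": -0.06},
    {"tx": 0.5, "ty": 1, "tz": -1.6, "rx": 0.03, "ry": 0.02, "rz": -0.07},
  ],
)

```text
t: 5.13
tool_pos: [0.4322, -0.1752, 0.4624]
tool_rot: [1.778, -0.505, 2.368]
wrist_force: [0.6, -1.0, 0.4]
gripper_width: 0.0918
grasp_force: 0.0
```

apply_moves(
  commands=[
    {"tx": 0.3, "ty": 1.2, "tz": -1.7, "rx": 0.03, "ry": 0.03, "rz": -0.06},
    {"tx": 0, "ty": 1.2, "tz": -1.9, "rx": 0.03, "ry": 0.05, "rz": -0.07},
    {"tx": -0.1, "ty": 1.3, "tz": -2, "rx": 0.03, "ry": 0.06, "rz": -0.05},
    {"tx": -0.4, "ty": 1.5, "tz": -2.2, "rx": 0.02, "ry": 0.07, "rz": -0.06},
    {"tx": -0.6, "ty": 1.6, "tz": -2.2, "rx": 0.03, "ry": 0.09, "rz": -0.05},
    {"tx": -0.9, "ty": 1.6, "tz": -2.2, "rx": 0.02, "ry": 0.09, "rz": -0.04},
    {"tx": -1.1, "ty": 1.7, "tz": -2.2, "rx": 0.03, "ry": 0.11, "rz": -0.03},
    {"tx": -1.4, "ty": 1.8, "tz": -2.2, "rx": 0.02, "ry": 0.11, "rz": -0.03},
  ],
)

```text
t: 5.8
tool_pos: [0.3897, -0.0557, 0.2959]
tool_rot: [2.098, -0.874, 1.454]
wrist_force: [1.0, -0.6, -0.4]
gripper_width: 0.0921
grasp_force: 0.0
```

```bash
python3 - <<'E'
from plan import *
q0,p,R=now(); f=-1
V=toolpose(kb,K0,A0,.045,f,.09); W=(V[0]+[0,0,.08],V[1])
print(np.round(q0,3),np.round((p-W[0])*1000,1),Ro.from_matrix(R@W[1].T).as_rotvec().round(3))
p,R=emit(p,R,crows(p,R,*V,v=.02)+crows(*V,*toolpose(kb,K0,A0,.045,f),v=.0225))
from h import *
S=cams.read_camera("scene"); cv2.imwrite("pics/app.png",S["img"][100:340,130:530,::-1])
E
```

```text
[-0.132  0.317  2.35   3.997  0.863 -1.95 ] [ 0.3  0.9 -1.3] [0.005 0.008 0.002]
[{"tx": 0, "ty": 0, "tz": -2, "rx": 0, "ry": 0, "rz": 0}, {"tx": 0, "ty": 0, "tz": -1.9, "rx": 0, "ry": 0, "rz": 0}, {"tx": 0, "ty": -0.1, "tz": -2, "rx": 0, "ry": -0.01, "rz": 0}, {"tx": 0, "ty": 0, "tz": -2, "rx": 0, "ry": 0, "rz": 0}, {"tx": 1.5, "ty": -1.5, "tz": -0.7, "rx": 0, "ry": 0, "rz": 0}, {"tx": 1.4, "ty": -1.5, "tz": -0.8, "rx": 0, "ry": 0, "rz": 0}, {"tx": 1.5, "ty": -1.5, "tz": -0.8, "rx": 0, "ry": 0, "rz": 0}, {"tx": 1.5, "ty": -1.5, "tz": -0.8, "rx": 0, "ry": 0, "rz": 0}]
# end err mm,rad [ 0.12 -0.08  0.48] 0.0058
```

View pics/app.png

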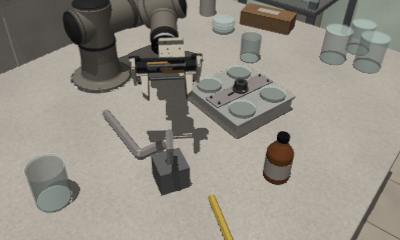

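The gripper, seen at (165,75) in the crop, is behind the key and level with it, and nothing has been disturbed. I'll descend and approach, then close.

apply_moves(
  commands=[
    {"tx": 0, "ty": 0, "tz": -2, "rx": 0, "ry": 0, "rz": 0},
    {"tx": 0, "ty": 0, "tz": -2, "rx": 0, "ry": 0, "rz": 0},
    {"tx": 0, "ty": 0, "tz": -2, "rx": 0, "ry": -0.01, "rz": 0},
    {"tx": 0, "ty": 0, "tz": -2, "rx": 0, "ry": 0, "rz": 0},
    {"tx": 1.5, "ty": -1.5, "tz": -0.7, "rx": 0, "ry": 0, "rz": 0},
    {"tx": 1.5, "ty": -1.5, "tz": -0.8, "rx": 0, "ry": 0, "rz": 0},
    {"tx": 1.5, "ty": -1.5, "tz": -0.8, "rx": 0, "ry": 0, "rz": 0},
    {"tx": 1.5, "ty": -1.5, "tz": -0.8, "rx": 0, "ry": 0, "rz": 0},
  ],
)

```text
t: 6.52
tool_pos: [0.4509, -0.1174, 0.1851]
tool_rot: [2.089, -0.877, 1.472]
wrist_force: [0.6, 0.0, -0.0]
gripper_width: 0.0914
grasp_force: 0.0
```

apply_moves(
  commands=[
    {"tx": 0, "ty": 0, "tz": 0, "rx": 0, "ry": 0, "rz": 0},
    {"tx": 0, "ty": 0, "tz": 0, "rx": 0, "ry": 0, "rz": 0},
    {"tx": 0, "ty": 0, "tz": 0, "rx": 0, "ry": 0, "rz": 0},
    {"tx": 0, "ty": 0, "tz": 0, "rx": 0, "ry": 0, "rz": 0},
    {"tx": 0, "ty": 0, "tz": 0, "rx": 0, "ry": 0, "rz": 0},
    {"tx": 0, "ty": 0, "tz": 0, "rx": 0, "ry": 0, "rz": 0},
    {"tx": 0, "ty": 0, "tz": 0, "rx": 0, "ry": 0, "rz": 0},
    {"tx": 0, "ty": 0, "tz": 0, "rx": 0, "ry": 0, "rz": 0},
  ],
  grip=0.5,
  force=50,
)

```text
t: 7.18
tool_pos: [0.4497, -0.1164, 0.1858]
tool_rot: [2.089, -0.877, 1.472]
wrist_force: [-0.6, -0.2, 0.6]
gripper_width: 0.0428
grasp_force: 0.0
```

apply_moves(
  commands=[
    {"tx": 0, "ty": 0, "tz": 0, "rx": 0, "ry": 0, "rz": 0},
    {"tx": 0, "ty": 0, "tz": 0, "rx": 0, "ry": 0, "rz": 0},
    {"tx": 0, "ty": 0, "tz": 0, "rx": 0, "ry": 0, "rz": 0},
    {"tx": 0, "ty": 0, "tz": 0, "rx": 0, "ry": 0, "rz": 0},
    {"tx": 0, "ty": 0, "tz": 0, "rx": 0, "ry": 0, "rz": 0},
    {"tx": 0, "ty": 0, "tz": 0, "rx": 0, "ry": 0, "rz": 0},
    {"tx": 0, "ty": 0, "tz": 0, "rx": 0, "ry": 0, "rz": 0},
    {"tx": 0, "ty": 0, "tz": 0, "rx": 0, "ry": 0, "rz": 0},
  ],
)

```text
t: 7.85
tool_pos: [0.4497, -0.1167, 0.1856]
tool_rot: [2.089, -0.877, 1.471]
wrist_force: [-1.3, -1.3, 0.2]
gripper_width: 0.0165
grasp_force: 50.0
```

```bash
python3 log.py
```

```text
7.85 [-0.281  0.686  2.259  3.695  1.054 -1.673] [ 0.4497 -0.1167  0.1856] [ 2.0886 -0.8773  1.4708] [-1.3 -1.3  0.2] 0.01653186286102583 50.00327835674398
```

apply_moves(
  commands=[
    {"tx": 0, "ty": 0, "tz": 0.6, "rx": 0, "ry": 0, "rz": 0},
    {"tx": 0, "ty": 0, "tz": 1, "rx": 0, "ry": 0, "rz": 0},
    {"tx": 0, "ty": 0, "tz": 1.4, "rx": 0, "ry": 0, "rz": 0},
    {"tx": 0, "ty": 0, "tz": 1.4, "rx": 0, "ry": 0, "rz": 0},
    {"tx": 0, "ty": 0, "tz": 1.4, "rx": 0, "ry": 0, "rz": 0},
    {"tx": 0, "ty": 0, "tz": 1.4, "rx": 0, "ry": 0, "rz": 0},
    {"tx": 0, "ty": 0, "tz": 1.4, "rx": 0, "ry": 0, "rz": 0},
    {"tx": 0, "ty": 0, "tz": 1.4, "rx": 0, "ry": 0, "rz": 0},
  ],
)

```text
t: 8.52
tool_pos: [0.4493, -0.1162, 0.2858]
tool_rot: [2.092, -0.877, 1.468]
wrist_force: [-1.5, -0.7, -2.8]
gripper_width: 0.0165
grasp_force: 50.0
```

```bash
python3 log.py; python3 - <<'E'
from plan import *
from h import *
q0,p,R=now(); f=-1
W4=toolpose(np.r_[BOLT,.205],Kf(PSI),A0,.045,f); q4=ik(*W4); print(np.round(q4,2))
T,Q=jrows(q0,q4); emit(p,R,T)
# measure the key in hand: depth cloud near expected position
d=R[:,2]; y=R[:,1]*f; kz=-np.sin(A0)*d+np.cos(A0)*np.cross(d,y); kx=np.cross(y,kz); g=p+.159*d; b=g+.045*kz
K=np.stack([kx,y,kz],1); print('expected bend',b,'kx',kx,'kz',kz)
for n in("top","scene"):
    c=cams.read_camera(n); P,uv=cloud(c,np.ones((400,640),bool)); L=(P-b)@K
    s=(abs(L[:,1])<.03)&(L[:,0]>.015)&(L[:,0]<.08)&(abs(L[:,2])<.03); print(n,'short',s.sum(),np.percentile(L[s],[5,50,95],axis=0).round(4).tolist() if s.sum() else '')
    s=(abs(L[:,1])<.03)&(abs(L[:,0])<.03)&(L[:,2]<-.07)&(L[:,2]>-.18); print(n,'long',s.sum(),np.percentile(L[s],[5,50,95],axis=0).round(4).tolist() if s.sum() else '')
    cv2.imwrite(f"pics/held_{n}.png",c["img"][:,:,::-1])
E
```

```text
8.5167 [-0.28   0.411  2.215  3.837  0.791 -1.907] [ 0.4493 -0.1162  0.2858] [ 2.0924 -0.8772  1.4683] [-1.5 -0.7 -2.8] 0.01652490710957036 49.98194384970702
[ 0.17  0.32  1.74  0.16  0.76 -2.  ]
[{"tx": 1.3, "ty": 1, "tz": 0.8, "rx": -0.05, "ry": 0, "rz": 0.1}, {"tx": 1.3, "ty": 1.2, "tz": 0.7, "rx": -0.06, "ry": 0, "rz": 0.1}, {"tx": 1.1, "ty": 1.2, "tz": 0.7, "rx": -0.05, "ry": 0, "rz": 0.09}, {"tx": 1, "ty": 1.3, "tz": 0.7, "rx": -0.06, "ry": 0, "rz": 0.1}, {"tx": 1, "ty": 1.4, "tz": 0.6, "rx": -0.06, "ry": 0, "rz": 0.1}, {"tx": 0.8, "ty": 1.5, "tz": 0.6, "rx": -0.06, "ry": 0, "rz": 0.09}, {"tx": 0.7, "ty": 1.5, "tz": 0.6, "rx": -0.06, "ry": -0.01, "rz": 0.1}, {"tx": 0.6, "ty": 1.5, "tz": 0.5, "rx": -0.07, "ry": 0, "rz": 0.09}]
[{"tx": 0.5, "ty": 1.5, "tz": 0.5, "rx": -0.06, "ry": 0, "rz": 0.09}, {"tx": 0.3, "ty": 1.6, "tz": 0.4, "rx": -0.06, "ry": -0.01, "rz": 0.09}, {"tx": 0.3, "ty": 1.5, "tz": 0.3, "rx": -0.07, "ry": 0, "rz": 0.09}, {"tx": 0.1, "ty": 1.5, "tz": 0.3, "rx": -0.07, "ry": -0.01, "rz": 0.09}, {"tx": 0.1, "ty": 1.5, "tz": 0.2, "rx": -0.07, "ry": -0.01, "rz": 0.09}, 
[... 1801 characters left out ...]
rx": 0, "ry": 0, "rz": 0}, {"tx": 0, "ty": 0, "tz": 0, "rx": 0, "ry": 0, "rz": 0}, {"tx": 0, "ty": 0, "tz": 0, "rx": 0, "ry": 0, "rz": 0}]
# end err mm,rad [ 0.3  -0.45 -0.42] 0.0037
expected bend [ 0.55454747 -0.222219    0.27632549] kx [ 0.70445161 -0.70975155 -0.00081171] kz [-0.00426199 -0.00537379  0.99997648]
top short 102 [[0.0178, -0.0066, 0.0025], [0.0376, 0.0002, 0.0065], [0.0568, 0.0068, 0.0118]]
top long 33 [[-0.0123, -0.0082, -0.1524], [-0.01, -0.0016, -0.1136], [-0.0074, 0.0043, -0.0739]]
scene short 134 [[0.0186, -0.0069, 0.0013], [0.0455, 0.0006, 0.0099], [0.0612, 0.0083, 0.0134]]
scene long 186 [[0.002, -0.0064, -0.1564], [0.0052, 0.0013, -0.1146], [0.0085, 0.0093, -0.0751]]
```

```bash
python3 - <<'E'
from plan import *
q0,p,R=now(); f=-1
W4=toolpose(np.r_[BOLT,.205],Kf(PSI),A0,.045,f); q4=ik(*W4); T,Q=jrows(q0,q4)
for i,(P,S) in enumerate(T):
    d=S[:,2]; y=S[:,1]*f; kz=-np.sin(A0)*d+np.cos(A0)*np.cross(d,y); kx=np.cross(y,kz); g=P+.159*d
    pts=np.array([g+.045*kz+.06*kx,g+.045*kz,g-.12*kz,P+.178*d,P+.12*d+.095*y,P+.12*d-.095*y])
    if i%3==0: print(i,np.round(pts[[0,2]],2).tolist(),'bottle',np.round(np.hypot(*(pts[:,:2]-[.762,-.018]).T).min(),3),'minz',pts[:,2].min().round(3))
E
```

```text
0 [[0.62, -0.24, 0.29], [0.58, -0.21, 0.13]] bottle 0.175 minz 0.127
3 [[0.69, -0.15, 0.33], [0.64, -0.16, 0.16]] bottle 0.123 minz 0.164
6 [[0.73, -0.04, 0.36], [0.69, -0.1, 0.2]] bottle 0.043 minz 0.198
9 [[0.74, 0.06, 0.37], [0.72, -0.03, 0.23]] bottle 0.039 minz 0.226
12 [[0.72, 0.17, 0.37], [0.74, 0.04, 0.24]] bottle 0.067 minz 0.245
15 [[0.69, 0.25, 0.35], [0.74, 0.11, 0.25]] bottle 0.134 minz 0.255
18 [[0.64, 0.31, 0.32], [0.73, 0.18, 0.26]] bottle 0.197 minz 0.239
21 [[0.59, 0.35, 0.28], [0.71, 0.23, 0.25]] bottle 0.249 minz 0.219
24 [[0.54, 0.35, 0.24], [0.69, 0.26, 0.24]] bottle 0.287 minz 0.203
27 [[0.51, 0.34, 0.19], [0.67, 0.28, 0.22]] bottle 0.311 minz 0.193
30 [[0.49, 0.3, 0.16], [0.65, 0.28, 0.21]] bottle 0.297 minz 0.16
33 [[0.49, 0.24, 0.14], [0.65, 0.28, 0.2]] bottle 0.264 minz 0.143
36 [[0.5, 0.18, 0.14], [0.65, 0.26, 0.2]] bottle 0.226 minz 0.145
```

apply_moves(
  commands=[
    {"tx": 1.3, "ty": 1, "tz": 0.8, "rx": -0.05, "ry": 0, "rz": 0.1},
    {"tx": 1.3, "ty": 1.2, "tz": 0.7, "rx": -0.06, "ry": 0, "rz": 0.1},
    {"tx": 1.1, "ty": 1.2, "tz": 0.7, "rx": -0.05, "ry": 0, "rz": 0.09},
    {"tx": 1, "ty": 1.3, "tz": 0.7, "rx": -0.06, "ry": 0, "rz": 0.1},
    {"tx": 1, "ty": 1.4, "tz": 0.6, "rx": -0.06, "ry": 0, "rz": 0.1},
    {"tx": 0.8, "ty": 1.5, "tz": 0.6, "rx": -0.06, "ry": 0, "rz": 0.09},
    {"tx": 0.7, "ty": 1.5, "tz": 0.6, "rx": -0.06, "ry": -0.01, "rz": 0.1},
    {"tx": 0.6, "ty": 1.5, "tz": 0.5, "rx": -0.07, "ry": 0, "rz": 0.09},
  ],
)

```text
t: 9.28
tool_pos: [0.5277, -0.0096, 0.3361]
tool_rot: [2.125, 0.339, 1.791]
wrist_force: [-0.6, -0.2, -3.4]
gripper_width: 0.0163
grasp_force: 50.0
```

apply_moves(
  commands=[
    {"tx": 0.5, "ty": 1.5, "tz": 0.5, "rx": -0.06, "ry": 0, "rz": 0.09},
    {"tx": 0.3, "ty": 1.6, "tz": 0.4, "rx": -0.06, "ry": -0.01, "rz": 0.09},
    {"tx": 0.3, "ty": 1.5, "tz": 0.3, "rx": -0.07, "ry": 0, "rz": 0.09},
    {"tx": 0.1, "ty": 1.5, "tz": 0.3, "rx": -0.07, "ry": -0.01, "rz": 0.09},
    {"tx": 0.1, "ty": 1.5, "tz": 0.2, "rx": -0.07, "ry": -0.01, "rz": 0.09},
    {"tx": 0, "ty": 1.4, "tz": 0.2, "rx": -0.07, "ry": 0, "rz": 0.08},
    {"tx": -0.2, "ty": 1.4, "tz": 0.1, "rx": -0.07, "ry": -0.01, "rz": 0.09},
    {"tx": -0.2, "ty": 1.3, "tz": 0.1, "rx": -0.07, "ry": -0.01, "rz": 0.08},
  ],
)

```text
t: 9.95
tool_pos: [0.5362, 0.1072, 0.3567]
tool_rot: [1.671, 1.513, 1.766]
wrist_force: [-0.8, 0.6, -3.3]
gripper_width: 0.0164
grasp_force: 50.0
```

apply_moves(
  commands=[
    {"tx": -0.2, "ty": 1.2, "tz": 0, "rx": -0.07, "ry": -0.01, "rz": 0.09},
    {"tx": -0.3, "ty": 1.2, "tz": 0, "rx": -0.08, "ry": -0.01, "rz": 0.08},
    {"tx": -0.4, "ty": 1, "tz": -0.1, "rx": -0.07, "ry": -0.02, "rz": 0.08},
    {"tx": -0.3, "ty": 1, "tz": -0.1, "rx": -0.08, "ry": -0.01, "rz": 0.08},
    {"tx": -0.5, "ty": 0.8, "tz": -0.2, "rx": -0.07, "ry": -0.01, "rz": 0.08},
    {"tx": -0.4, "ty": 0.8, "tz": -0.1, "rx": -0.08, "ry": -0.02, "rz": 0.08},
    {"tx": -0.4, "ty": 0.6, "tz": -0.2, "rx": -0.08, "ry": -0.02, "rz": 0.07},
    {"tx": -0.4, "ty": 0.5, "tz": -0.2, "rx": -0.08, "ry": -0.01, "rz": 0.08},
  ],
)

```text
t: 10.62
tool_pos: [0.5068, 0.1778, 0.3476]
tool_rot: [0.835, 2.393, 1.36]
wrist_force: [-0.3, 0.8, -4.3]
gripper_width: 0.0161
grasp_force: 50.0
```

apply_moves(
  commands=[
    {"tx": -0.4, "ty": 0.5, "tz": -0.2, "rx": -0.07, "ry": -0.02, "rz": 0.08},
    {"tx": -0.3, "ty": 0.3, "tz": -0.2, "rx": -0.08, "ry": -0.02, "rz": 0.07},
    {"tx": -0.4, "ty": 0.3, "tz": -0.1, "rx": -0.08, "ry": -0.02, "rz": 0.07},
    {"tx": -0.2, "ty": 0.1, "tz": -0.2, "rx": -0.08, "ry": -0.02, "rz": 0.08},
    {"tx": -0.3, "ty": 0.1, "tz": -0.1, "rx": -0.08, "ry": -0.03, "rz": 0.07},
    {"tx": -0.1, "ty": 0, "tz": 0, "rx": -0.09, "ry": -0.02, "rz": 0.07},
    {"tx": -0.1, "ty": -0.1, "tz": -0.1, "rx": -0.08, "ry": -0.03, "rz": 0.06},
    {"tx": -0.1, "ty": -0.1, "tz": 0.1, "rx": -0.08, "ry": -0.02, "rz": 0.07},
  ],
)

```text
t: 11.28
tool_pos: [0.4879, 0.1882, 0.3396]
tool_rot: [-0.136, 2.764, 0.658]
wrist_force: [-0.5, 0.3, -4.0]
gripper_width: 0.0159
grasp_force: 50.0
```

apply_moves(
  commands=[
    {"tx": 0, "ty": -0.2, "tz": 0.1, "rx": -0.08, "ry": -0.03, "rz": 0.07},
    {"tx": 0.1, "ty": -0.2, "tz": 0.2, "rx": -0.09, "ry": -0.03, "rz": 0.06},
    {"tx": 0.2, "ty": -0.3, "tz": 0.2, "rx": -0.08, "ry": -0.02, "rz": 0.06},
    {"tx": 0.2, "ty": -0.3, "tz": 0.3, "rx": -0.09, "ry": -0.03, "rz": 0.07},
    {"tx": 0.2, "ty": -0.2, "tz": 0.5, "rx": -0.08, "ry": -0.03, "rz": 0.06},
    {"tx": 0, "ty": 0, "tz": 0, "rx": 0, "ry": 0, "rz": 0},
    {"tx": 0, "ty": 0, "tz": 0, "rx": 0, "ry": 0, "rz": 0},
    {"tx": 0, "ty": 0, "tz": 0, "rx": 0, "ry": 0, "rz": 0},
  ],
)

```text
t: 11.95
tool_pos: [0.4952, 0.1764, 0.3534]
tool_rot: [-0.689, 2.725, 0.128]
wrist_force: [-0.1, 0.2, -4.5]
gripper_width: 0.0164
grasp_force: 50.0
```

```bash
cat >> plan.py <<'E'
def heldkey(p,R,s=.045,f=-1,a=A0):
    d=R[:,2]; y=R[:,1]*f; kz=-np.sin(a)*d+np.cos(a)*np.cross(d,y); kx=np.cross(y,kz); return p+.159*d+s*kz,np.stack([kx,y,kz],1)
E
python3 log.py; python3 - <<'E'
from plan import *
from h import *
q0,p,R=now(); f=-1
W4=toolpose(np.r_[BOLT,.205],Kf(PSI),A0,.045,f); print((p-W4[0])*1000,Ro.from_matrix(W4[1]@R.T).as_rotvec().round(4))
b,K=heldkey(p,R); print('bend',b,'tip',b+.06*K[:,0],'yaw long',np.degrees(np.arctan2(-K[1,2],-K[0,2])))
ims=[]
for n in("top","scene"):
    c=cams.read_camera(n); P,uv=cloud(c,np.ones((400,640),bool)); L=(P-b)@K
    for nm,s in(('short',(abs(L[:,1])<.02)&(L[:,0]>.015)&(L[:,0]<.08)&(abs(L[:,2])<.025)),('long',(abs(L[:,1])<.025)&(abs(L[:,0])<.025)&(L[:,2]<-.07)&(L[:,2]>-.18)),('bend',(abs(L[:,1])<.02)&(abs(L[:,0])<.015)&(L[:,2]<.03)&(L[:,2]>-.025))):
        print(n,nm,s.sum(),np.percentile(L[s],[3,50,97],axis=0).round(4).tolist() if s.sum() else '')
    x,y=proj(c,b)[0].astype(int); ims.append(cv2.resize(c["img"][y-45:y+45,x-60:x+60,::-1],(400,300),interpolation=cv2.INTER_CUBIC))
cv2.imwrite("pics/above.png",np.hstack(ims))
E
```

```text
11.95 [ 0.165  0.32   1.735  0.165  0.772 -2.001] [0.4952 0.1764 0.3534] [-0.6889  2.7249  0.1281] [-0.1  0.2 -4.5] 0.016384479310658347 49.98035425320268
[-0.3340154   0.10286994 -0.99384301] [-0.0019 -0.011   0.001 ]
bend [0.50182418 0.18118247 0.20393324] tip [0.50116331 0.18129791 0.14393699] yaw long 28.446405250258735
top short 0 
top long 210 [[-0.0146, -0.0086, -0.1617], [-0.0092, 0.0001, -0.1175], [-0.0022, 0.0079, -0.0741]]
top bend 0 
scene short 69 [[0.0166, -0.0004, -0.0109], [0.0358, 0.0057, -0.0023], [0.0563, 0.0107, 0.007]]
scene long 174 [[-0.0137, -0.0016, -0.1624], [-0.0078, 0.0064, -0.1192], [0.0014, 0.0109, -0.0743]]
scene bend 6 [[0.0061, 0.0043, -0.0215], [0.0113, 0.0065, -0.0059], [0.0134, 0.0101, -0.0003]]
```

View pics/above.png

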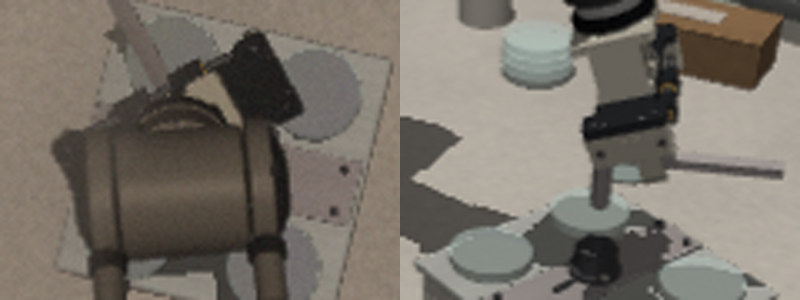

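The crops show the key flipped, its short arm pointing straight down at (600,190) above the bolt at (595,255) and its long arm level to the right. I'll fit the key's real pitch and tip from the depth data, then lower it.

```bash
cat > fit.py <<'E'
from plan import *
from h import *
from scipy.optimize import least_squares
def hexd(u,v,af=.017):
    "signed distance to hexagon with flats at +-u"
    n=np.radians([0,60,120]); return np.max([abs(u*np.cos(a)+v*np.sin(a)) for a in n],0)-af/2
def fitkey(b,K,views):
    Ls=[]
    for c in views:
        P,uv=cloud(c,np.ones((400,640),bool)); L=(P-b)@K
        s=(abs(L[:,1])<.018)&(((L[:,0]>.012)&(L[:,0]<.053)&(abs(L[:,2])<.018))|((abs(L[:,0])<.018)&(L[:,2]<-.075)&(L[:,2]>-.16)))
        Ls.append(L[s])
    L=np.vstack(Ls); print('n',len(L))
    def res(x):
        M=(L-x[:3])@Ro.from_rotvec(x[3:]).as_matrix()
        return np.where(M[:,2]<-.06,hexd(M[:,1],M[:,0]),hexd(M[:,1],M[:,2]))
    r=least_squares(res,np.zeros(6),loss='soft_l1',f_scale=.001); x=r.x
    Kn=K@Ro.from_rotvec(x[3:]).as_matrix(); bn=b+K@x[:3]
    print('off mm',(x[:3]*1000).round(1),'rot',x[3:].round(3),'rms',np.sqrt(np.mean(r.fun**2)).round(4))
    print('bend',bn.round(4),'tip',(bn+.06*Kn[:,0]).round(4),'down axis',Kn[:,0].round(3),'yaw long',np.degrees(np.arctan2(-Kn[1,2],-Kn[0,2])).round(1))
    return bn,Kn
E
python3 - <<'E'
from fit import *
q,p,R=now(); b,K=heldkey(p,R); T=cams.read_camera("top"); S=cams.read_camera("scene")
fitkey(b,K,[S]); fitkey(b,K,[T,S])
E
```

```text
n 221
off mm [-1.2  1.8 -1.5] rot [-0.021  0.019 -0.065] rms 0.0018
bend [0.5045 0.18   0.2054] tip [0.503  0.1841 0.1456] down axis [-0.025  0.067 -0.997] yaw long 29.6
n 412
off mm [ 1.   1.8 -1. ] rot [-0.021  0.033 -0.07 ] rms 0.0019
bend [0.504  0.1798 0.2033] tip [0.5031 0.1845 0.1434] down axis [-0.015  0.078 -0.997] yaw long 29.6
```

apply_moves(
  commands=[
    {"tx": 0.2, "ty": 0, "tz": -0.6, "rx": -0.01, "ry": 0.01, "rz": 0},
    {"tx": 0, "ty": 0, "tz": -0.6, "rx": 0, "ry": 0, "rz": 0},
    {"tx": 0, "ty": 0, "tz": -0.6, "rx": 0, "ry": 0, "rz": 0},
    {"tx": 0, "ty": 0, "tz": -0.6, "rx": 0, "ry": 0, "rz": 0},
    {"tx": 0, "ty": 0, "tz": -0.6, "rx": 0, "ry": 0, "rz": 0},
    {"tx": 0, "ty": 0, "tz": -0.6, "rx": 0, "ry": 0, "rz": 0},
    {"tx": 0, "ty": 0, "tz": -0.4, "rx": 0, "ry": 0, "rz": 0},
    {"tx": 0, "ty": 0, "tz": -0.2, "rx": 0, "ry": 0, "rz": 0},
  ],
)

```text
t: 12.82
tool_pos: [0.4976, 0.1763, 0.3117]
tool_rot: [-0.695, 2.734, 0.115]
wrist_force: [-0.0, -0.0, -4.1]
gripper_width: 0.0165
grasp_force: 50.0
```

apply_moves(
  commands=[
    {"tx": 0, "ty": 0, "tz": -0.1, "rx": 0, "ry": 0, "rz": 0},
    {"tx": 0, "ty": 0, "tz": -0.1, "rx": 0, "ry": 0, "rz": 0},
    {"tx": 0, "ty": 0, "tz": -0.1, "rx": 0, "ry": 0, "rz": 0},
    {"tx": 0, "ty": 0, "tz": -0.1, "rx": 0, "ry": 0, "rz": 0},
    {"tx": 0, "ty": 0, "tz": -0.1, "rx": 0, "ry": 0, "rz": 0},
    {"tx": 0, "ty": 0, "tz": 0, "rx": 0, "ry": 0, "rz": 0},
    {"tx": 0, "ty": 0, "tz": 0, "rx": 0, "ry": 0, "rz": 0},
    {"tx": 0, "ty": 0, "tz": 0, "rx": 0, "ry": 0, "rz": 0},
  ],
)

```text
t: 13.48
tool_pos: [0.4979, 0.1764, 0.3078]
tool_rot: [-0.695, 2.732, 0.115]
wrist_force: [0.6, 0.5, -4.0]
gripper_width: 0.0164
grasp_force: 50.0
```

```bash
python3 log.py; python3 - <<'E'
from fit import *
q,p,R=now(); b,K=heldkey(p,R); print('bend nominal',b.round(4)); o=observe(); print(o["wrist_force"].round(1),o["torque"].round(2))
E
```

```text
13.4833 [ 0.167  0.384  1.784  0.17   0.667 -2.019] [0.4979 0.1764 0.3078] [-0.6951  2.7321  0.1147] [ 0.6  0.5 -4. ] 0.016385118776657905 49.98015510616824
bend nominal [0.5037 0.1794 0.1583]
[ 0.6  0.5 -4. ] [ 0.11  0.24 -0.04]
```

apply_moves(
  commands=[
    {"tx": 0, "ty": 0, "tz": -0.1, "rx": 0, "ry": 0, "rz": 0},
    {"tx": 0, "ty": 0, "tz": -0.1, "rx": 0, "ry": 0, "rz": 0},
    {"tx": 0, "ty": 0, "tz": -0.1, "rx": 0, "ry": 0, "rz": 0},
    {"tx": 0, "ty": 0, "tz": -0.1, "rx": 0, "ry": 0, "rz": 0},
    {"tx": 0, "ty": 0, "tz": -0.1, "rx": 0, "ry": 0, "rz": 0},
    {"tx": 0, "ty": 0, "tz": -0.1, "rx": 0, "ry": 0, "rz": 0},
    {"tx": 0, "ty": 0, "tz": 0, "rx": 0, "ry": 0, "rz": 0},
    {"tx": 0, "ty": 0, "tz": 0, "rx": 0, "ry": 0, "rz": 0},
  ],
)

```text
t: 14.15
tool_pos: [0.4982, 0.1765, 0.3018]
tool_rot: [-0.694, 2.731, 0.115]
wrist_force: [3.8, 4.1, -1.9]
gripper_width: 0.0166
grasp_force: 50.0
```

```bash
python3 - <<'E'
from fit import *
q,p,R=now(); b,K=heldkey(p,R); print('bend nominal',b.round(4)); o=observe(); print(o["wrist_force"].round(1),o["torque"].round(2))
E
```

```text
bend nominal [0.5042 0.1796 0.1522]
[ 3.8  4.1 -1.9] [ 0.78 -0.46 -0.02]
```

apply_moves(
  commands=[
    {"tx": 0.1, "ty": 0.1, "tz": -0.1, "rx": 0, "ry": 0, "rz": 0},
    {"tx": 0, "ty": 0, "tz": -0.1, "rx": 0, "ry": 0, "rz": 0},
    {"tx": 0, "ty": 0, "tz": -0.1, "rx": 0, "ry": 0, "rz": 0},
    {"tx": 0, "ty": 0, "tz": -0.1, "rx": 0, "ry": 0, "rz": 0},
    {"tx": 0, "ty": 0, "tz": 0, "rx": 0, "ry": 0, "rz": 0},
    {"tx": 0, "ty": 0, "tz": 0, "rx": 0, "ry": 0, "rz": 0},
    {"tx": 0, "ty": 0, "tz": 0, "rx": 0, "ry": 0, "rz": 0},
    {"tx": 0, "ty": 0, "tz": 0, "rx": 0, "ry": 0, "rz": 0},
  ],
)

```text
t: 14.82
tool_pos: [0.4987, 0.1773, 0.2975]
tool_rot: [-0.695, 2.733, 0.115]
wrist_force: [1.7, 2.8, -3.3]
gripper_width: 0.0163
grasp_force: 50.0
```

```bash
python3 - <<'E'
from fit import *
q,p,R=now(); b,K=heldkey(p,R); print('bend nominal',b.round(4)); o=observe(); print(o["wrist_force"].round(1),o["torque"].round(2))
E
```

```text
bend nominal [0.5044 0.1803 0.1479]
[ 1.7  2.8 -3.3] [ 0.33 -0.2  -0.05]
```

Going in with low forces. I'll keep lowering.

apply_moves(
  commands=[
    {"tx": 0, "ty": 0.1, "tz": -0.1, "rx": 0, "ry": 0, "rz": 0},
    {"tx": 0, "ty": 0, "tz": -0.1, "rx": 0, "ry": 0, "rz": 0},
    {"tx": 0, "ty": 0, "tz": -0.1, "rx": 0, "ry": 0, "rz": 0},
    {"tx": 0, "ty": 0, "tz": -0.1, "rx": 0, "ry": 0, "rz": 0},
    {"tx": 0, "ty": 0, "tz": -0.1, "rx": 0, "ry": 0, "rz": 0},
    {"tx": 0, "ty": 0, "tz": -0.1, "rx": 0, "ry": 0, "rz": 0},
    {"tx": 0, "ty": 0, "tz": 0, "rx": 0, "ry": 0, "rz": 0},
    {"tx": 0, "ty": 0, "tz": 0, "rx": 0, "ry": 0, "rz": 0},
  ],
)

```text
t: 15.48
tool_pos: [0.4987, 0.1783, 0.2914]
tool_rot: [-0.695, 2.733, 0.115]
wrist_force: [3.4, -0.9, -3.5]
gripper_width: 0.0164
grasp_force: 50.0
```

apply_moves(
  commands=[
    {"tx": 0, "ty": 0, "tz": -0.1, "rx": 0, "ry": 0, "rz": 0},
    {"tx": 0, "ty": 0, "tz": -0.1, "rx": 0, "ry": 0, "rz": 0},
    {"tx": 0, "ty": 0, "tz": -0.1, "rx": 0, "ry": 0, "rz": 0},
    {"tx": 0, "ty": 0, "tz": -0.1, "rx": 0, "ry": 0, "rz": 0},
    {"tx": 0, "ty": 0, "tz": 0, "rx": 0, "ry": 0, "rz": 0},
    {"tx": 0, "ty": 0, "tz": 0, "rx": 0, "ry": 0, "rz": 0},
    {"tx": 0, "ty": 0, "tz": 0, "rx": 0, "ry": 0, "rz": 0},
    {"tx": 0, "ty": 0, "tz": 0, "rx": 0, "ry": 0, "rz": 0},
  ],
)

```text
t: 16.15
tool_pos: [0.4987, 0.1783, 0.2875]
tool_rot: [-0.695, 2.733, 0.115]
wrist_force: [2.0, -0.9, -3.4]
gripper_width: 0.0168
grasp_force: 50.0
```

```bash
python3 - <<'E'
from fit import *
q,p,R=now(); b,K=heldkey(p,R); print('bend nominal',b.round(4)); o=observe(); print(o["wrist_force"].round(1),o["torque"].round(2))
E
```

```text
bend nominal [0.5044 0.1813 0.1379]
[ 2.  -0.9 -3.4] [-0.26 -0.12 -0.03]
```

apply_moves(
  commands=[
    {"tx": 0, "ty": 0, "tz": -0.1, "rx": 0, "ry": 0, "rz": 0},
    {"tx": 0, "ty": 0, "tz": 0, "rx": 0, "ry": 0, "rz": 0},
    {"tx": 0, "ty": 0, "tz": -0.1, "rx": 0, "ry": 0, "rz": 0},
    {"tx": 0, "ty": 0, "tz": 0, "rx": 0, "ry": 0, "rz": 0},
    {"tx": 0, "ty": 0, "tz": -0.1, "rx": 0, "ry": 0, "rz": 0},
    {"tx": 0, "ty": 0, "tz": 0, "rx": 0, "ry": 0, "rz": 0},
    {"tx": 0, "ty": 0, "tz": 0, "rx": 0, "ry": 0, "rz": 0},
    {"tx": 0, "ty": 0, "tz": 0, "rx": 0, "ry": 0, "rz": 0},
  ],
)

```text
t: 16.82
tool_pos: [0.4991, 0.1785, 0.2852]
tool_rot: [-0.695, 2.731, 0.115]
wrist_force: [2.4, 1.1, 3.3]
gripper_width: 0.0161
grasp_force: 50.0
```

```bash
python3 - <<'E'
from fit import *
q,p,R=now(); b,K=heldkey(p,R); print('bend nominal',b.round(4)); o=observe(); print(o["wrist_force"].round(1),o["torque"].round(2))
E
```

```text
bend nominal [0.5051 0.1815 0.1356]
[2.4 1.1 3.3] [ 0.01 -0.2   0.03]
```

The key is seated: the bend is at 0.136, as it must be, and there's a 7 N contact force. I'll release and re-grip further out for leverage with the tool vertical.

```bash
python3 - <<'E'
from plan import *
q,p,R=now(); f=-1
B=np.r_[BOLT,.136]
p1=p-.06*R[:,2]
A=toolpose(B,Kf(PSI),0,.125,f,.06); G=toolpose(B,Kf(PSI),0,.125,f)
print(np.round(ik(*A),2),np.round(ik(*G),2))
emit(p,R,crows(p,R,p1,R,v=.02)+crows(p1,R,*A,v=.02)+crows(*A,*G,v=.02))
E
```

```text
[ 0.26  0.63  1.19  0.    1.33 -1.81] [ 0.26  0.68  1.26  0.    1.2  -1.81]
[{"tx": -0.6, "ty": -0.3, "tz": 1.9, "rx": 0, "ry": 0, "rz": 0}, {"tx": -0.5, "ty": -0.3, "tz": 1.9, "rx": 0, "ry": 0, "rz": 0}, {"tx": -0.6, "ty": -0.3, "tz": 1.9, "rx": 0, "ry": 0, "rz": 0}, {"tx": 1.6, "ty": 0.9, "tz": 0.1, "rx": -0.02, "ry": 0.04, "rz": 0}, {"tx": 1.7, "ty": 0.9, "tz": 0.2, "rx": -0.02, "ry": 0.03, "rz": 0}, {"tx": 1.6, "ty": 0.8, "tz": 0.2, "rx": -0.02, "ry": 0.04, "rz": 0}, {"tx": 1.7, "ty": 0.9, "tz": 0.1, "rx": -0.02, "ry": 0.04, "rz": 0}, {"tx": 1.6, "ty": 0.9, "tz": 0.2, "rx": -0.02, "ry": 0.03, "rz": 0}]
[{"tx": 1.7, "ty": 0.9, "tz": 0.2, "rx": -0.02, "ry": 0.04, "rz": 0}, {"tx": 1.6, "ty": 0.9, "tz": 0.1, "rx": -0.02, "ry": 0.04, "rz": 0}, {"tx": 1.7, "ty": 0.9, "tz": 0.2, "rx": -0.02, "ry": 0.03, "rz": 0}, {"tx": 0, "ty": 0, "tz": -2, "rx": 0, "ry": 0, "rz": 0}, {"tx": 0, "ty": 0, "tz": -2, "rx": 0, "ry": 0, "rz": 0}, {"tx": 0, "ty": 0, "tz": -2, "rx": 0, "ry": 0, "rz": 0}, {"tx": 0, "ty": 0, "tz": 0, "rx": 0, "ry": 0, "rz": 0}, {"tx": 0, "ty": 0, "tz": 0, "rx": 0, "ry": 0, "rz": 0}]
# end err mm,rad [-0.42 -0.02 -0.17] 0.0032
```

apply_moves(
  commands=[
    {"tx": 0, "ty": 0, "tz": 0.1, "rx": 0, "ry": 0, "rz": 0},
    {"tx": 0, "ty": 0, "tz": 0, "rx": 0, "ry": 0, "rz": 0},
    {"tx": 0, "ty": 0, "tz": 0, "rx": 0, "ry": 0, "rz": 0},
    {"tx": 0, "ty": 0, "tz": 0, "rx": 0, "ry": 0, "rz": 0},
    {"tx": 0, "ty": 0, "tz": 0, "rx": 0, "ry": 0, "rz": 0},
    {"tx": 0, "ty": 0, "tz": 0, "rx": 0, "ry": 0, "rz": 0},
    {"tx": 0, "ty": 0, "tz": 0, "rx": 0, "ry": 0, "rz": 0},
    {"tx": 0, "ty": 0, "tz": 0, "rx": 0, "ry": 0, "rz": 0},
  ],
  grip=5,
)

```text
t: 17.48
tool_pos: [0.4988, 0.1784, 0.2856]
tool_rot: [-0.695, 2.733, 0.115]
wrist_force: [0.6, 0.2, 0.2]
gripper_width: 0.0497
grasp_force: 0.0
```

apply_moves(
  commands=[
    {"tx": -0.6, "ty": -0.3, "tz": 1.9, "rx": 0, "ry": 0, "rz": 0},
    {"tx": -0.5, "ty": -0.3, "tz": 1.9, "rx": 0, "ry": 0, "rz": 0},
    {"tx": -0.6, "ty": -0.3, "tz": 1.9, "rx": 0, "ry": 0, "rz": 0},
    {"tx": 1.6, "ty": 0.9, "tz": 0.1, "rx": -0.02, "ry": 0.04, "rz": 0},
    {"tx": 1.7, "ty": 0.9, "tz": 0.2, "rx": -0.02, "ry": 0.03, "rz": 0},
    {"tx": 1.6, "ty": 0.8, "tz": 0.2, "rx": -0.02, "ry": 0.04, "rz": 0},
    {"tx": 1.7, "ty": 0.9, "tz": 0.1, "rx": -0.02, "ry": 0.04, "rz": 0},
    {"tx": 1.6, "ty": 0.9, "tz": 0.2, "rx": -0.02, "ry": 0.03, "rz": 0},
  ],
)

```text
t: 18.15
tool_pos: [0.5645, 0.2137, 0.3507]
tool_rot: [-0.745, 2.93, 0.041]
wrist_force: [-0.6, 0.5, -0.4]
gripper_width: 0.0499
grasp_force: 0.0
```

apply_moves(
  commands=[
    {"tx": 1.7, "ty": 0.9, "tz": 0.2, "rx": -0.02, "ry": 0.04, "rz": 0},
    {"tx": 1.6, "ty": 0.9, "tz": 0.1, "rx": -0.02, "ry": 0.04, "rz": 0},
    {"tx": 1.7, "ty": 0.9, "tz": 0.2, "rx": -0.02, "ry": 0.03, "rz": 0},
    {"tx": 0, "ty": 0, "tz": 0, "rx": 0, "ry": 0, "rz": 0},
    {"tx": 0, "ty": 0, "tz": 0, "rx": 0, "ry": 0, "rz": 0},
    {"tx": 0, "ty": 0, "tz": 0, "rx": 0, "ry": 0, "rz": 0},
    {"tx": 0, "ty": 0, "tz": 0, "rx": 0, "ry": 0, "rz": 0},
    {"tx": 0, "ty": 0, "tz": 0, "rx": 0, "ry": 0, "rz": 0},
  ],
)

```text
t: 18.82
tool_pos: [0.6131, 0.24, 0.356]
tool_rot: [0.774, -3.044, 0.004]
wrist_force: [0.4, 0.4, -0.4]
gripper_width: 0.0498
grasp_force: 0.0
```

```bash
python3 - <<'E'
from fit import *
q,p,R=now(); B=np.r_[BOLT,.136]; S=cams.read_camera("scene"); T=cams.read_camera("top")
b,K=fitkey(B,Kf(PSI),[S])
x,y=proj(S,B)[0].astype(int); cv2.imwrite("pics/seated.png",cv2.resize(S["img"][y-60:y+60,x-80:x+80,::-1],(640,480),interpolation=cv2.INTER_CUBIC))
psi=np.arctan2(-K[1,2],-K[0,2]); G=toolpose(B,Kf(PSI),0,.125,-1); print('to go cm',((G[0]-p)*100).round(2),Ro.from_matrix(G[1]@R.T).as_rotvec().round(3))
E
```

```text
n 239
off mm [-0.5 -6.7 -5.3] rot [ 0.048 -0.112  0.323] rms 0.0037
bend [0.5052 0.1892 0.1365] tip [0.508  0.1693 0.08  ] down axis [ 0.046 -0.332 -0.942] yaw long 24.7
to go cm [ 0.05  0.05 -6.1 ] [ 0.003  0.    -0.001]
```

View pics/seated.png

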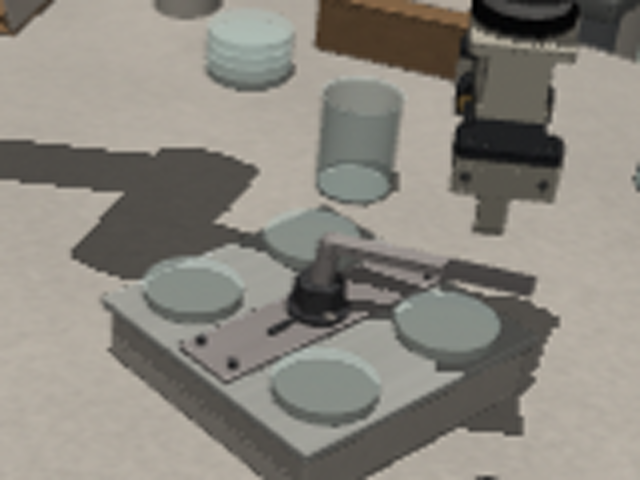

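The picture shows the key seated in the bolt at (320,290), its long arm level towards (535,285). I'll descend over the lever and grip it.

apply_moves(
  commands=[
    {"tx": 0, "ty": 0, "tz": -1.5, "rx": 0, "ry": 0, "rz": 0},
    {"tx": 0, "ty": 0, "tz": -1.5, "rx": 0, "ry": 0, "rz": 0},
    {"tx": 0, "ty": 0, "tz": -1.5, "rx": 0, "ry": 0, "rz": 0},
    {"tx": 0, "ty": 0, "tz": -1.5, "rx": 0, "ry": 0, "rz": 0},
    {"tx": 0, "ty": 0, "tz": 0, "rx": 0, "ry": 0, "rz": 0},
    {"tx": 0, "ty": 0, "tz": 0, "rx": 0, "ry": 0, "rz": 0},
    {"tx": 0, "ty": 0, "tz": 0, "rx": 0, "ry": 0, "rz": 0},
    {"tx": 0, "ty": 0, "tz": 0, "rx": 0, "ry": 0, "rz": 0},
  ],
)

```text
t: 19.58
tool_pos: [0.6141, 0.2404, 0.2972]
tool_rot: [-0.774, 3.043, -0.005]
wrist_force: [-0.4, 0.4, -0.2]
gripper_width: 0.0501
grasp_force: 0.0
```

apply_moves(
  commands=[
    {"tx": 0, "ty": 0, "tz": 0, "rx": 0, "ry": 0, "rz": 0},
    {"tx": 0, "ty": 0, "tz": 0, "rx": 0, "ry": 0, "rz": 0},
    {"tx": 0, "ty": 0, "tz": 0, "rx": 0, "ry": 0, "rz": 0},
    {"tx": 0, "ty": 0, "tz": 0, "rx": 0, "ry": 0, "rz": 0},
    {"tx": 0, "ty": 0, "tz": 0, "rx": 0, "ry": 0, "rz": 0},
    {"tx": 0, "ty": 0, "tz": 0, "rx": 0, "ry": 0, "rz": 0},
    {"tx": 0, "ty": 0, "tz": 0, "rx": 0, "ry": 0, "rz": 0},
    {"tx": 0, "ty": 0, "tz": 0, "rx": 0, "ry": 0, "rz": 0},
  ],
  grip=0.5,
  force=50,
)

```text
t: 20.25
tool_pos: [0.6138, 0.2404, 0.2956]
tool_rot: [0.774, -3.044, 0.004]
wrist_force: [0.5, 1.2, -0.0]
gripper_width: 0.0163
grasp_force: 49.9
```

```bash
python3 log.py; python3 - <<'E'
from plan import *
q,p,R=now(); B=np.r_[BOLT,.136]
T=[]; n=32; rel=p-B
for i in range(1,n+1):
    r=rz(-np.radians(74)*i/n); T.append((B+r@rel,r@R))
print('grip yaw',np.degrees(np.arctan2(rel[1],rel[0])),'r',np.hypot(*rel[:2]),np.round(ik(*T[-1]),2))
emit(p,R,T,dr=.0005)
E
```

```text
20.25 [ 0.258  0.679  1.263 -0.003  1.2   -1.81 ] [0.6138 0.2404 0.2956] [ 0.7745 -3.0439  0.0044] [ 0.5  1.2 -0. ] 0.016305169457500834 49.907979907548
grip yaw 28.460585933859303 r 0.12513119812895568 [ 0.03  0.58  1.46 -0.    1.11 -0.75]
[{"tx": 0.2, "ty": -0.4, "tz": 0, "rx": 0, "ry": 0, "rz": -0.04}, {"tx": 0.2, "ty": -0.5, "tz": 0, "rx": 0, "ry": 0, "rz": -0.04}, {"tx": 0.2, "ty": -0.5, "tz": 0, "rx": 0, "ry": 0, "rz": -0.04}, {"tx": 0.2, "ty": -0.4, "tz": 0, "rx": 0, "ry": 0, "rz": -0.04}, {"tx": 0.2, "ty": -0.5, "tz": 0, "rx": 0, "ry": 0, "rz": -0.04}, {"tx": 0.1, "ty": -0.5, "tz": 0, "rx": 0, "ry": 0, "rz": -0.04}, {"tx": 0.1, "ty": -0.5, "tz": 0, "rx": 0, "ry": 0, "rz": -0.04}, {"tx": 0.1, "ty": -0.5, "tz": 0, "rx": 0, "ry": 0, "rz": -0.04}]
[{"tx": 0.1, "ty": -0.5, "tz": 0, "rx": 0, "ry": 0, "rz": -0.04}, {"tx": 0.1, "ty": -0.5, "tz": 0, "rx": 0, "ry": 0, "rz": -0.04}, {"tx": 0, "ty": -0.5, "tz": 0, "rx": 0, "ry": 0, "rz": -0.04}, {"tx": 0, "ty": -0.5, "tz": 0, "rx": 0, "ry": 0, "rz": -0.04}, {"tx": 0, "ty": -0.5, "tz": 0, "rx": 0, "ry": 0, "rz": -0.04}, {"tx": 0, "ty": -0
[... 572 characters left out ...]
"tx": -0.2, "ty": -0.5, "tz": 0, "rx": 0, "ry": 0, "rz": -0.04}, {"tx": -0.3, "ty": -0.5, "tz": 0, "rx": 0, "ry": 0, "rz": -0.04}]
[{"tx": -0.2, "ty": -0.4, "tz": 0, "rx": 0, "ry": 0, "rz": -0.04}, {"tx": -0.3, "ty": -0.4, "tz": 0, "rx": 0, "ry": 0, "rz": -0.04}, {"tx": -0.2, "ty": -0.5, "tz": 0, "rx": 0, "ry": 0, "rz": -0.04}, {"tx": -0.3, "ty": -0.4, "tz": 0, "rx": 0, "ry": 0, "rz": -0.04}, {"tx": -0.3, "ty": -0.4, "tz": 0, "rx": 0, "ry": 0, "rz": -0.04}, {"tx": -0.3, "ty": -0.4, "tz": 0, "rx": 0, "ry": 0, "rz": -0.04}, {"tx": -0.4, "ty": -0.3, "tz": 0, "rx": 0, "ry": 0, "rz": -0.04}, {"tx": -0.3, "ty": -0.4, "tz": 0, "rx": 0, "ry": 0, "rz": -0.04}]
# end err mm,rad [-0.36  0.06  0.  ] 0.0
```

apply_moves(
  commands=[
    {"tx": 0.2, "ty": -0.4, "tz": 0, "rx": 0, "ry": 0, "rz": -0.04},
    {"tx": 0.2, "ty": -0.5, "tz": 0, "rx": 0, "ry": 0, "rz": -0.04},
    {"tx": 0.2, "ty": -0.5, "tz": 0, "rx": 0, "ry": 0, "rz": -0.04},
    {"tx": 0.2, "ty": -0.4, "tz": 0, "rx": 0, "ry": 0, "rz": -0.04},
    {"tx": 0.2, "ty": -0.5, "tz": 0, "rx": 0, "ry": 0, "rz": -0.04},
    {"tx": 0.1, "ty": -0.5, "tz": 0, "rx": 0, "ry": 0, "rz": -0.04},
    {"tx": 0.1, "ty": -0.5, "tz": 0, "rx": 0, "ry": 0, "rz": -0.04},
    {"tx": 0.1, "ty": -0.5, "tz": 0, "rx": 0, "ry": 0, "rz": -0.04},
  ],
)

```text
t: 20.92
tool_pos: [0.6263, 0.2043, 0.2962]
tool_rot: [0.28, -3.128, -0.002]
wrist_force: [-1.9, 9.0, 2.0]
gripper_width: 0.0161
grasp_force: 50.1
```

apply_moves(
  commands=[
    {"tx": 0.1, "ty": -0.5, "tz": 0, "rx": 0, "ry": 0, "rz": -0.04},
    {"tx": 0.1, "ty": -0.5, "tz": 0, "rx": 0, "ry": 0, "rz": -0.04},
    {"tx": 0, "ty": -0.5, "tz": 0, "rx": 0, "ry": 0, "rz": -0.04},
    {"tx": 0, "ty": -0.5, "tz": 0, "rx": 0, "ry": 0, "rz": -0.04},
    {"tx": 0, "ty": -0.5, "tz": 0, "rx": 0, "ry": 0, "rz": -0.04},
    {"tx": 0, "ty": -0.5, "tz": 0, "rx": 0, "ry": 0, "rz": -0.04},
    {"tx": -0.1, "ty": -0.5, "tz": 0, "rx": 0, "ry": 0, "rz": -0.04},
    {"tx": 0, "ty": -0.5, "tz": 0, "rx": 0, "ry": 0, "rz": -0.04},
  ],
)

```text
t: 21.58
tool_pos: [0.6274, 0.1644, 0.2962]
tool_rot: [-0.223, -3.133, -0.003]
wrist_force: [-2.6, 11.2, 1.8]
gripper_width: 0.0167
grasp_force: 50.1
```

```bash
cat > st.py <<'E'
from plan import *
q,p,R=now(); B=np.r_[BOLT,.136]; rel=p-B; o=observe()
print('yaw',np.degrees(np.arctan2(rel[1],rel[0])).round(2),'tool turn',(np.degrees(np.arctan2(R[1,0],R[0,0]))).round(2),'r',np.hypot(*rel[:2]).round(4),'z',p[2].round(4),'F',o["wrist_force"].round(1),'M',o["torque"].round(2))
E
python3 st.py
```

```text
yaw -7.56 tool turn 171.87 r 0.1247 z 0.2962 F [-2.6 11.2  1.8] M [1.92 0.13 0.33]
```

Turning steadily with about 11 N at the lever, as expected.

apply_moves(
  commands=[
    {"tx": -0.1, "ty": -0.5, "tz": 0, "rx": 0, "ry": 0, "rz": -0.04},
    {"tx": -0.1, "ty": -0.5, "tz": 0, "rx": 0, "ry": 0, "rz": -0.04},
    {"tx": -0.1, "ty": -0.5, "tz": 0, "rx": 0, "ry": 0, "rz": -0.04},
    {"tx": -0.2, "ty": -0.5, "tz": 0, "rx": 0, "ry": 0, "rz": -0.04},
    {"tx": -0.1, "ty": -0.5, "tz": 0, "rx": 0, "ry": 0, "rz": -0.04},
    {"tx": -0.2, "ty": -0.4, "tz": 0, "rx": 0, "ry": 0, "rz": -0.04},
    {"tx": -0.2, "ty": -0.5, "tz": 0, "rx": 0, "ry": 0, "rz": -0.04},
    {"tx": -0.3, "ty": -0.5, "tz": 0, "rx": 0, "ry": 0, "rz": -0.04},
  ],
)

```text
t: 22.25
tool_pos: [0.6151, 0.1255, 0.2963]
tool_rot: [0.72, 3.058, 0.005]
wrist_force: [3.6, 11.3, 1.3]
gripper_width: 0.0163
grasp_force: 50.0
```

```bash
python3 st.py
```

```text
yaw -26.43 tool turn 153.51 r 0.1243 z 0.2963 F [ 3.6 11.3  1.3] M [ 2.   -0.84  0.17]
```

apply_moves(
  commands=[
    {"tx": -0.2, "ty": -0.4, "tz": 0, "rx": 0, "ry": 0, "rz": -0.04},
    {"tx": -0.3, "ty": -0.4, "tz": 0, "rx": 0, "ry": 0, "rz": -0.04},
    {"tx": -0.2, "ty": -0.5, "tz": 0, "rx": 0, "ry": 0, "rz": -0.04},
    {"tx": -0.3, "ty": -0.4, "tz": 0, "rx": 0, "ry": 0, "rz": -0.04},
    {"tx": 0, "ty": 0, "tz": 0, "rx": 0, "ry": 0, "rz": 0},
    {"tx": 0, "ty": 0, "tz": 0, "rx": 0, "ry": 0, "rz": 0},
    {"tx": 0, "ty": 0, "tz": 0, "rx": 0, "ry": 0, "rz": 0},
    {"tx": 0, "ty": 0, "tz": 0, "rx": 0, "ry": 0, "rz": 0},
  ],
)

```text
t: 22.92
tool_pos: [0.6051, 0.1085, 0.2962]
tool_rot: [-0.959, -2.99, -0.005]
wrist_force: [2.2, 10.4, -0.1]
gripper_width: 0.016
grasp_force: 49.9
```

```bash
python3 st.py
```

```text
yaw -35.52 tool turn 144.43 r 0.1244 z 0.2962 F [ 2.2 10.4 -0.1] M [ 1.87 -0.54  0.07]
```

apply_moves(
  commands=[
    {"tx": -0.3, "ty": -0.4, "tz": 0, "rx": 0, "ry": 0, "rz": -0.04},
    {"tx": -0.3, "ty": -0.4, "tz": 0, "rx": 0, "ry": 0, "rz": -0.04},
    {"tx": -0.3, "ty": -0.4, "tz": 0, "rx": 0, "ry": 0, "rz": -0.04},
    {"tx": 0, "ty": 0, "tz": 0, "rx": 0, "ry": 0, "rz": 0},
    {"tx": 0, "ty": 0, "tz": 0, "rx": 0, "ry": 0, "rz": 0},
    {"tx": 0, "ty": 0, "tz": 0, "rx": 0, "ry": 0, "rz": 0},
    {"tx": 0, "ty": 0, "tz": 0, "rx": 0, "ry": 0, "rz": 0},
    {"tx": 0, "ty": 0, "tz": 0, "rx": 0, "ry": 0, "rz": 0},
  ],
)

```text
t: 23.58
tool_pos: [0.5959, 0.0968, 0.296]
tool_rot: [-1.136, -2.926, -0.005]
wrist_force: [1.9, 11.6, 0.1]
gripper_width: 0.0164
grasp_force: 49.9
```

```bash
python3 st.py
```

```text
yaw -42.38 tool turn 137.56 r 0.1247 z 0.296 F [ 1.9 11.6  0.1] M [ 2.07 -0.5   0.13]
```

apply_moves(
  commands=[
    {"tx": -0.3, "ty": -0.3, "tz": 0, "rx": 0, "ry": 0, "rz": -0.035},
    {"tx": 0, "ty": 0, "tz": 0, "rx": 0, "ry": 0, "rz": 0},
    {"tx": -0.3, "ty": -0.3, "tz": 0, "rx": 0, "ry": 0, "rz": -0.035},
    {"tx": 0, "ty": 0, "tz": 0, "rx": 0, "ry": 0, "rz": 0},
    {"tx": 0, "ty": 0, "tz": 0, "rx": 0, "ry": 0, "rz": 0},
    {"tx": 0, "ty": 0, "tz": 0, "rx": 0, "ry": 0, "rz": 0},
    {"tx": 0, "ty": 0, "tz": 0, "rx": 0, "ry": 0, "rz": 0},
    {"tx": 0, "ty": 0, "tz": 0, "rx": 0, "ry": 0, "rz": 0},
  ],
)

```text
t: 24.25
tool_pos: [0.5901, 0.0909, 0.2961]
tool_rot: [-1.238, -2.885, -0.006]
wrist_force: [2.4, 13.9, 0.1]
gripper_width: 0.0165
grasp_force: 50.0
```

```bash
python3 st.py
```

```text
yaw -46.16 tool turn 133.56 r 0.1246 z 0.2961 F [ 2.4 13.9  0.1] M [ 2.25 -0.65  0.22]
```

apply_moves(
  commands=[
    {"tx": -0.3, "ty": -0.3, "tz": 0, "rx": 0, "ry": 0, "rz": -0.035},
    {"tx": 0, "ty": 0, "tz": 0, "rx": 0, "ry": 0, "rz": 0},
    {"tx": -0.3, "ty": -0.3, "tz": 0, "rx": 0, "ry": 0, "rz": -0.035},
    {"tx": 0, "ty": 0, "tz": 0, "rx": 0, "ry": 0, "rz": 0},
    {"tx": 0, "ty": 0, "tz": 0, "rx": 0, "ry": 0, "rz": 0},
    {"tx": 0, "ty": 0, "tz": 0, "rx": 0, "ry": 0, "rz": 0},
    {"tx": 0, "ty": 0, "tz": 0, "rx": 0, "ry": 0, "rz": 0},
    {"tx": 0, "ty": 0, "tz": 0, "rx": 0, "ry": 0, "rz": 0},
  ],
)

```text
t: 24.92
tool_pos: [0.5847, 0.0862, 0.2965]
tool_rot: [-1.337, -2.842, -0.012]
wrist_force: [7.1, 21.0, -0.2]
gripper_width: 0.0165
grasp_force: 50.5
```

```bash
python3 st.py
```

```text
yaw -49.46 tool turn 129.61 r 0.1245 z 0.2965 F [ 7.1 21.  -0.2] M [ 3.44 -1.4   0.7 ]
```

apply_moves(
  commands=[
    {"tx": -0.3, "ty": -0.2, "tz": 0, "rx": 0, "ry": 0, "rz": -0.03},
    {"tx": 0, "ty": 0, "tz": 0, "rx": 0, "ry": 0, "rz": 0},
    {"tx": -0.3, "ty": -0.2, "tz": 0, "rx": 0, "ry": 0, "rz": -0.03},
    {"tx": 0, "ty": 0, "tz": 0, "rx": 0, "ry": 0, "rz": 0},
    {"tx": 0, "ty": 0, "tz": 0, "rx": 0, "ry": 0, "rz": 0},
    {"tx": 0, "ty": 0, "tz": 0, "rx": 0, "ry": 0, "rz": 0},
    {"tx": 0, "ty": 0, "tz": 0, "rx": 0, "ry": 0, "rz": 0},
    {"tx": 0, "ty": 0, "tz": 0, "rx": 0, "ry": 0, "rz": 0},
  ],
)

```text
t: 25.58
tool_pos: [0.5798, 0.0828, 0.2972]
tool_rot: [1.419, 2.799, 0.017]
wrist_force: [11.9, 23.4, -3.2]
gripper_width: 0.0163
grasp_force: 51.5
```

```bash
python3 st.py; python3 - <<'E'
from fit import *
B=np.array([.504,.181,.11]); S=cams.read_camera("scene"); x,y=proj(S,B)[0].astype(int)
cv2.imwrite("pics/stop.png",cv2.resize(S["img"][y-36:y+36,x-48:x+48,::-1],(768,576),interpolation=cv2.INTER_CUBIC))
E
```

```text
yaw -52.18 tool turn 126.22 r 0.124 z 0.2972 F [11.9 23.4 -3.2] M [ 4.11 -2.36  1.1 ]
```

View pics/stop.png

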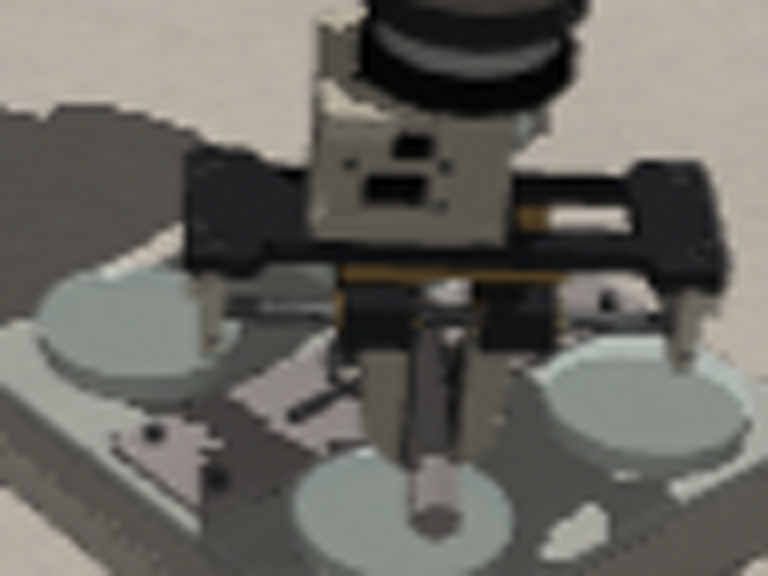

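Force rose from 11 N to 26 N with little travel, so the bolt is at its stop. The picture shows the fingers at (430,400) gripping the lever, but they hide the pointer. I'll ease the wind-up, open, lift off and check the ribs.

apply_moves(
  commands=[
    {"tx": 0.3, "ty": 0.2, "tz": 0, "rx": 0, "ry": 0, "rz": 0.03},
    {"tx": 0.3, "ty": 0.2, "tz": 0, "rx": 0, "ry": 0, "rz": 0.03},
    {"tx": 0.3, "ty": 0.3, "tz": 0, "rx": 0, "ry": 0, "rz": 0.035},
    {"tx": 0.2, "ty": 0.2, "tz": 0, "rx": 0, "ry": 0, "rz": 0.02},
    {"tx": 0, "ty": 0, "tz": 0, "rx": 0, "ry": 0, "rz": 0},
    {"tx": 0, "ty": 0, "tz": 0, "rx": 0, "ry": 0, "rz": 0},
    {"tx": 0, "ty": 0, "tz": 0, "rx": 0, "ry": 0, "rz": 0},
    {"tx": 0, "ty": 0, "tz": 0, "rx": 0, "ry": 0, "rz": 0},
  ],
)

```text
t: 26.3
tool_pos: [0.5891, 0.09, 0.2962]
tool_rot: [-1.259, -2.876, -0.006]
wrist_force: [2.6, 13.4, -0.1]
gripper_width: 0.0162
grasp_force: 50.1
```

```bash
python3 st.py
```

```text
yaw -46.76 tool turn 132.72 r 0.1246 z 0.2962 F [ 2.6 13.4 -0.1] M [ 2.39 -0.69  0.32]
```

apply_moves(
  commands=[
    {"tx": 0, "ty": 0, "tz": 0, "rx": 0, "ry": 0, "rz": 0},
    {"tx": 0, "ty": 0, "tz": 0, "rx": 0, "ry": 0, "rz": 0},
    {"tx": 0, "ty": 0, "tz": 0, "rx": 0, "ry": 0, "rz": 0},
    {"tx": 0, "ty": 0, "tz": 0, "rx": 0, "ry": 0, "rz": 0},
    {"tx": 0, "ty": 0, "tz": 0, "rx": 0, "ry": 0, "rz": 0},
    {"tx": 0, "ty": 0, "tz": 0, "rx": 0, "ry": 0, "rz": 0},
    {"tx": 0, "ty": 0, "tz": 0, "rx": 0, "ry": 0, "rz": 0},
    {"tx": 0, "ty": 0, "tz": 0, "rx": 0, "ry": 0, "rz": 0},
  ],
  grip=6,
)

```text
t: 26.97
tool_pos: [0.5888, 0.087, 0.2956]
tool_rot: [-1.261, -2.875, 0.004]
wrist_force: [-0.6, 1.1, 0.1]
gripper_width: 0.0593
grasp_force: 0.0
```

apply_moves(
  commands=[
    {"tx": 0, "ty": 0, "tz": 1, "rx": 0, "ry": 0, "rz": 0},
    {"tx": 0, "ty": 0, "tz": 2, "rx": 0, "ry": 0, "rz": 0},
    {"tx": 0, "ty": 0, "tz": 2, "rx": 0, "ry": 0, "rz": 0},
    {"tx": 0, "ty": 0, "tz": 2, "rx": 0, "ry": 0, "rz": 0},
    {"tx": 1.5, "ty": -2, "tz": 2, "rx": 0, "ry": 0, "rz": 0},
    {"tx": 1.5, "ty": -2, "tz": 2, "rx": 0, "ry": 0, "rz": 0},
    {"tx": 1.5, "ty": -2, "tz": 2, "rx": 0, "ry": 0, "rz": 0},
    {"tx": 1.5, "ty": -2, "tz": 2, "rx": 0, "ry": 0, "rz": 0},
  ],
)

```text
t: 27.63
tool_pos: [0.6489, 0.0063, 0.4478]
tool_rot: [-1.261, -2.876, 0.003]
wrist_force: [1.3, -0.6, -0.1]
gripper_width: 0.0597
grasp_force: 0.0
```

apply_moves(
  commands=[
    {"tx": 0, "ty": -3, "tz": 1, "rx": 0, "ry": 0, "rz": 0},
    {"tx": 0, "ty": -3, "tz": 1, "rx": 0, "ry": 0, "rz": 0},
    {"tx": 0, "ty": -3, "tz": 1, "rx": 0, "ry": 0, "rz": 0},
    {"tx": 0, "ty": -3, "tz": 1, "rx": 0, "ry": 0, "rz": 0},
    {"tx": 0, "ty": -3, "tz": 0, "rx": 0, "ry": 0, "rz": 0},
    {"tx": 0, "ty": -3, "tz": 0, "rx": 0, "ry": 0, "rz": 0},
    {"tx": 0, "ty": -3, "tz": 0, "rx": 0, "ry": 0, "rz": 0},
    {"tx": 0, "ty": -3, "tz": 0, "rx": 0, "ry": 0, "rz": 0},
  ],
)

```text
t: 28.3
tool_pos: [0.6482, -0.2343, 0.4867]
tool_rot: [-1.262, -2.875, 0.003]
wrist_force: [0.6, -0.2, -0.4]
gripper_width: 0.0601
grasp_force: 0.0
```

```bash
python3 st.py; python3 - <<'E'
from fit import *
B=np.array([.504,.181,.136]); T=cams.read_camera("top"); S=cams.read_camera("scene")
fitkey(B,Kf(np.radians(-45)),[T,S])
ctr=B[:2]; X,Y=np.meshgrid(np.arange(45,-45,-.3)/1000+ctr[0],np.arange(45,-45,-.3)/1000+ctr[1],indexing='ij')
uv=proj(T,np.c_[X.ravel(),Y.ravel(),np.full(X.size,.078)]).astype(np.float32).reshape(*X.shape,2)
im=np.clip(cv2.remap(T["img"],uv[...,0],uv[...,1],cv2.INTER_CUBIC)[:,:,::-1]*1.8,0,255).astype(np.uint8)
x,y=proj(S,B)[0].astype(int); s=cv2.resize(S["img"][y-40:y+40,x-55:x+55,::-1],(412,300),interpolation=cv2.INTER_CUBIC)
cv2.imwrite("pics/after.png",np.hstack([im,s]))
E
```

```text
yaw -70.82 tool turn 132.61 r 0.4395 z 0.4867 F [ 0.6 -0.2 -0.4] M [ 0.04 -0.17  0.08]
n 374
off mm [-12.3  -0.5  -3.9] rot [-0.041 -0.1    0.043] rms 0.0042
bend [0.5071 0.1786 0.1483] tip [0.501  0.1809 0.0886] down axis [-0.102  0.038 -0.994] yaw long -42.8
```

View pics/after.png

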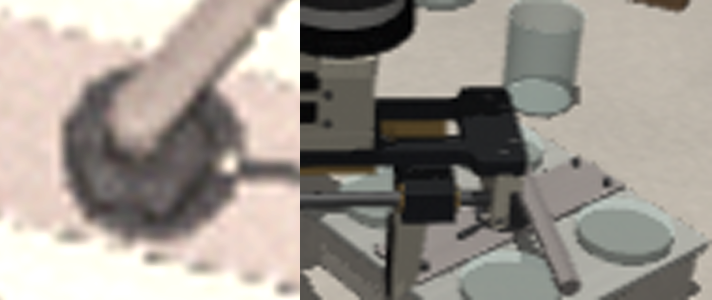

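The left panel shows the pale pointer rib at (232,162) touching the dark rib at (245,167), so the bolt is at its stop. The gripper hides part of the right panel and contaminated the fit, so I'll check key height and the bystanders from the top camera.

```bash
python3 - <<'E'
from fit import *
B=np.array([.504,.181,.136]); T=cams.read_camera("top"); K=Kf(np.radians(-43))
P,uv=cloud(T,np.ones((400,640),bool)); L=(P-B)@K
for lo in range(-160,0,20):
    s=(abs(L[:,1])<.02)&(L[:,2]>lo/1e3)&(L[:,2]<lo/1e3+.02)&(P[:,2]>.11)&(P[:,2]<.2); print(lo,s.sum(),np.median(P[s,2]).round(4),np.percentile(P[s,2],90).round(4),'y',np.median(L[s,1]).round(4))
for k,z,nm in(("beaker_a",.12,'a'),("beaker_a",.105,'b'),("reagent",.15,''),("tape",.02,'')):
  for o in cams.silhouettes(k,"top"):
    Q,_=cloud(T,o["pixels"]); Q=Q[abs(Q[:,2]-z)<.006]
    if len(Q)>40: print(k,nm,[round(v) for v in cv2.minAreaRect((Q[:,:2]*1000).astype(np.float32))[0]])
E
```

```text
-160 43 0.1261 0.1303 y -0.0073
-140 40 0.1272 0.1321 y -0.0057
-120 43 0.1308 0.1341 y -0.0037
-100 41 0.1333 0.1373 y -0.0037
-80 43 0.1361 0.1398 y -0.0024
-60 44 0.1362 0.1422 y -0.0009
-40 40 0.1391 0.1443 y -0.0001
-20 48 0.1421 0.1458 y 0.0015
beaker_a a [365, -459]
beaker_a b [361, -459]
reagent  [763, -18]
tape  [555, -547]
```

The bolt is at its stop and the bystanders haven't moved, but the lever sags about 6°. I'll clear the view and measure the key's tilt and depth properly.

apply_moves(
  commands=[
    {"tx": -3, "ty": 0, "tz": 0, "rx": 0, "ry": 0, "rz": 0},
    {"tx": -3, "ty": 0, "tz": 0, "rx": 0, "ry": 0, "rz": 0},
    {"tx": -3, "ty": 0, "tz": 0, "rx": 0, "ry": 0, "rz": 0},
    {"tx": -3, "ty": 0, "tz": 0, "rx": 0, "ry": 0, "rz": 0},
    {"tx": -3, "ty": 0, "tz": 0, "rx": 0, "ry": 0, "rz": 0},
    {"tx": -3, "ty": 0, "tz": 0, "rx": 0, "ry": 0, "rz": 0},
    {"tx": -3, "ty": 0, "tz": 0, "rx": 0, "ry": 0, "rz": 0},
    {"tx": -3, "ty": 0, "tz": 0, "rx": 0, "ry": 0, "rz": 0},
  ],
  grip=0,
)

```text
t: 29.32
tool_pos: [0.4074, -0.2311, 0.4861]
tool_rot: [-1.258, -2.877, 0.003]
wrist_force: [-0.1, -1.1, 0.1]
gripper_width: 0.0112
grasp_force: 0.0
```

```bash
python3 - <<'E'
from fit import *
B=np.array([.504,.181,.136]); T=cams.read_camera("top"); S=cams.read_camera("scene"); K=Kf(np.radians(-43))
for nm,c in(("top",T),("scene",S)):
    P,uv=cloud(c,np.ones((400,640),bool)); L=(P-B)@K
    s=(abs(L[:,1])<.025)&(L[:,2]>-.16)&(L[:,2]<.012)&(P[:,2]>.112)&(P[:,2]<.17); Q=L[s]; M=Q[Q[:,2]<-.03]
    def res(x): # long arm hexagon only: height off, lateral off, pitch, yaw
        u=M[:,1]-x[1]-x[3]*M[:,2]; v=M[:,0]-x[0]-x[2]*M[:,2]; return hexd(u,v)
    r=least_squares(res,[0,0,-.05,0],loss='soft_l1',f_scale=.001); x=r.x
    print(nm,len(M),'bend z',(.136-x[0]).round(4),'lateral',x[1].round(4),'pitch',x[2].round(3),'yaw',np.degrees(x[3]).round(1),'rms',np.sqrt(np.mean(r.fun**2)).round(4))
x,y=proj(S,B)[0].astype(int); cv2.imwrite("pics/final.png",cv2.resize(S["img"][y-40:y+50,x-60:x+60,::-1],(800,600),interpolation=cv2.INTER_CUBIC))
E
```

```text
top 272 bend z 0.1369 lateral 0.0014 pitch -0.118 yaw 3.6 rms 0.0022
scene 196 bend z 0.1303 lateral -0.0056 pitch 0.026 yaw -1.2 rms 0.0032
```

View pics/final.png

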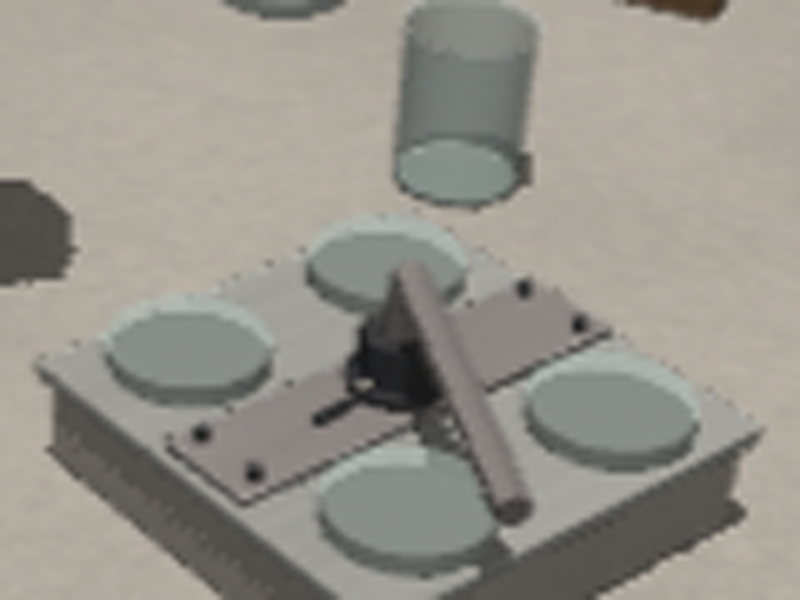

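The final picture shows the key standing in the bolt, its bend at (405,270) and its lever end at (513,507). The pointer is at the dark rib near (350,385). I'll compute the lever end's height from its pixel.

```bash
python3 - <<'E'
from fit import *
B=np.array([.504,.181,.136]); S=cams.read_camera("scene"); x,y=proj(S,B)[0].astype(int)
f=lambda a,b:[x-60+a/6.667-.5*0,y-40+b/6.667]
for z in (.105,.11,.115,.12,.125,.13,.136):
    e=world(S,[f(513,507)],z=z)[0]-B; print('end z',z,'horiz',np.hypot(*e[:2]).round(4),'yaw',np.degrees(np.arctan2(e[1],e[0])).round(1),'3d',np.linalg.norm(e).round(4))
for bz in(.136,.14,.145):
    b=world(S,[f(405,268)],z=bz+.008)[0]; print('bend top at',b.round(4))
for t in (.0,.06,.12):
    Lv=dirv(np.radians(-42)); print(t,'pred bend,end px in crop',[((q-[x-60,y-40])*6.667).round() for q in proj(S,np.array([B,B+.165*(np.cos(t)*Lv-np.sin(t)*Z)]))])
E
```

```text
end z 0.105 horiz 0.1527 yaw -36.4 3d 0.1558
end z 0.11 horiz 0.1587 yaw -37.5 3d 0.1608
end z 0.115 horiz 0.1646 yaw -38.5 3d 0.166
end z 0.12 horiz 0.1707 yaw -39.4 3d 0.1714
end z 0.125 horiz 0.1768 yaw -40.3 3d 0.1771
end z 0.13 horiz 0.1829 yaw -41.1 3d 0.183
end z 0.136 horiz 0.1902 yaw -42.0 3d 0.1902
bend top at [0.5109 0.1718 0.144 ]
bend top at [0.5141 0.1663 0.148 ]
bend top at [0.5181 0.1594 0.153 ]
0.0 pred bend,end px in crop [array([402., 269.]), array([497., 472.])]
0.06 pred bend,end px in crop [array([402., 269.]), array([494., 489.])]
0.12 pred bend,end px in crop [array([402., 269.]), array([491., 506.])]
```

```bash
python3 - <<'E'
from fit import *
B=np.array([.504,.181,.136]); S=cams.read_camera("scene"); x,y=proj(S,np.r_[BOLT,.136])[0].astype(int)
for ps in (24.5,28.5):
  for t in (0,.06,.12):
    Lv=dirv(np.radians(ps)); print(ps,t,[((q-[x-80,y-60])*4).round() for q in proj(S,np.array([B,B+.165*(np.cos(t)*Lv-np.sin(t)*Z)]))])
E
```

```text
24.5 0 [array([321., 242.]), array([529., 273.])]
24.5 0.06 [array([321., 242.]), array([526., 283.])]
24.5 0.12 [array([321., 242.]), array([523., 293.])]
28.5 0 [array([321., 242.]), array([529., 265.])]
28.5 0.06 [array([321., 242.]), array([526., 275.])]
28.5 0.12 [array([321., 242.]), array([523., 285.])]
```

The lever sagged by the same amount right after the key was seated, so this is just play in the socket. The bend height of 0.136–0.137 m confirms full depth. Handing in.

```bash
python3 -c "
from h import *
print(ticket.job_done())"
```

```text
the job is handed in; nothing more can be done
None
```

I handed the job in at about 29 s. The hex key is fully seated in the bolt (its lever sags about 6° from play), the bolt is turned clockwise to its stop with the pointer on the dark rib, and the gripper is clear. The last check showed beaker A, the bottle and the tape roll unmoved; beaker B stood upright in the final picture, but I didn't measure it again.

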